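Clamp a laminate sample with the removable crank

TASK

Fit the loose crank fully home on the square shaft of the sample clamp and wind it clockwise until the jaw holds the green sample firmly against the fence, about 45 N and never hard enough to crush its edge. Work the jaw only with the crank, do not touch the sample with the gripper, leave the other things alone, then let go and leave the crank on its shaft.

Things in the scene. Friction and masses are not known exactly. Their poses are not given: they have to be found in the camera images.
- clamp: sample clamp, fixed: aluminium bed 130 x 400 x 30 mm (x, y, z), a blue gearbox 88 x 88 mm, 60 mm high, at its -y end, and a steel fence (stop bar) 120 mm wide, 26 mm tall across its +y end. Where the fence is bolted varies: its inner face is 150 to 178 mm from the origin along y, so how far to wind is found by feel. Origin: centre of the bed's underside; z up, the jaw closes along +y
- shaft: upright square steel shaft end on the gearbox, 14 x 14 mm, 25 mm long (last 4 mm a nose 11 x 11 mm), above a round collar 34 mm across that turns with it. Origin: on its axis at the collar's top, 64 mm above the table; z up, x and y square to the flats, turning with it. Clockwise from above closes the jaw, 50 mm per turn. It drags with 0.4 N m, about 5.7 N at the crank's handle, and stays where left
- jaw: black rubber pressure plate of the moving jaw, 100 x 6 x 26 mm (x, y, z), carried on springs (15 N per mm, 6 mm stroke) by a dark steel block driven along the clamp's y by the shaft only. Origin: bottom centre of its +y face, which pushes the sample along the bed to the fence. Each newton of clamping adds about 0.11 N at the crank's handle. Firm is about 45 N (20 to 70); 80 N crushes the edge
- sample: green-faced chipboard sample 110 x 120 x 18 mm (x, y, z), 0.18 kg, lying flat and loose on the bed between jaw and fence. Origin: centre of its underside. Once it touches both, the clamping force grows by 10 to 15 N per millimetre of jaw travel, so by some 50 N in a tenth of a turn
- crank: removable steel crank, 0.43 kg, socket down on the table: hub 32 x 32 x 40 mm with a square socket 15.4 mm wide, 28 mm deep in its underside; flat arm 18 mm wide, 11 mm thick, level with the underside, from the hub along +x to 82 mm; upright red handle. Origin: centre of the socket's mouth; z up. Fits in any quarter turn; fully home, its underside rests on the collar
- handle (a point): mid-height point on the axis of the crank's red handle: a freely revolving cylinder 20 mm in diameter and 46 mm tall, 70 mm from the crank's axis along the crank's x; this point is 37 mm above the crank's underside
- jar: small closed jar, 52 mm across, 75 mm tall, bystander; origin under its centre
- tweezers: steel tweezers 120 mm long, 8 mm thick, lying flat, bystander; origin under their middle
- chip: small oak-coloured sample 90 x 70 x 18 mm, bystander; origin under its centre
- bottle: bottle, 60 mm across, 150 mm tall, bystander; origin under its centre
- dish_a: glass test dish with a white paper disc, 56 mm across, 14 mm tall, bystander; origin under its centre
- dish_b: glass test dish with a white paper disc, 56 mm across, 14 mm tall, bystander; origin under its centre
- dish_c: glass test dish with a white paper disc, 56 mm across, 14 mm tall, bystander; origin under its centre
Mind the look-alikes: they are no part of the job. What is shaped like the sample but pink is not meant. What is shaped like the crank but yellow is not meant.

How it is judged:
By the outcome, as a careful person would: the job done as asked, in the order asked, and still so for the second after the job is handed in, with the robot touching nothing.
It also fails if it takes over 70 s, if anything falls off the work surface, if the arm or the gripper's body presses on something with over 40 N, if the wrist force passes 120 N, or if a joint passes its speed limit or range.

ROBOT

A 6-joint arm with a two-finger parallel gripper is mounted at the origin on the work surface. World frame = base frame: x ahead of the robot, y to its left, z up, the work surface at z = 0. Lengths are in m, angles in rad, forces in N, time in s.
With the tool pointing down it reaches from about 0.275 to 0.725 m from the base axis. Payload 5.6 kg.
Tool frame: the origin (TCP) lies on the centre line of the jaws, within the pads' length; the fingertips stand 19 mm ahead of it and the grasp point (between the pads) is the TCP (bot.finger_overhang is the distance from the TCP to the fingertips, in m); y points along the fingers, x is the direction in which the jaws open and shut, and the axes are right-handed (so a half turn about y gives the same grasp; the last joint's range is limited). The gripper opens to 85 mm and grips with 20 to 120 N. Pads are 22 mm wide; open, the fingers measure 114 mm over their backs; the gripper's body (76 mm by 85 mm) begins 54 mm behind the grasp point. The pads swing forward as they close: fully open they stand 13 mm farther back than shut.
Start: joints at [1.456, 0.255, 0.108, 0, -1.424, -0.285], TCP at [0.214, 0.507, 0.25] pointing down, gripper open.
Joint ranges: [-2.95, 2.95], [-1.21, 1.97], [-1.09, 1.5], [-2.87, 1.71], [-2.94, -0.07], [-3.05, 3.05]. Speed limits (rad/s): [2.57, 2.57, 3.14, 3.14, 3.14, 3.14].

INTERFACE

Orientations are given as a rotation vector (axis times angle).
In Python, from bench import bot, cams, ticket gives the robot as it stands.
- The arm moves only by the shell command python3 -m crank 'ROWS'. ROWS is JSON, a list that holds one entry, the list of rows, each a list of 7 numbers: the shift along the tool's x, y, z in units of 0.1 m (1.0 is 0.1 m), then the turn, a rotation vector about the tool's x, y, z in units of 180 degrees (1.0 is 180 degrees), then the opening, from -1 (shut) to 1 (fully open). In form: [[[tx, ty, tz, rx, ry, rz, claw], ...]]. A call has 1 to 12 rows; each row shifts and turns the pose as measured when the row begins, along the tool's axes as they then stand; what a row does not reach is not made up. A row lasts 1/12 s, in which the tool goes at most 41.7 mm and 7.16 degrees, less where a joint would pass 70% of its speed; a pose out of reach is approached as far as the arm can. A call with a number of a shift or a turn outside -1 to 1 is refused whole. A call with a gripper value outside its range is refused whole. The fingers move at their own pace and stop on an object; the grip force is fixed at half the most. Time passes only in rows, so rows that do not move let the fingers close. It gives the time, the measured TCP pose, the force and the opening at its end, in the units of the state.
- bot.sense(): the state, without advancing time (a new reading comes with each control period).
- cams.get_image(name): name is "scene" or "top"; returns a dict with "image" (384x512x3 uint8, blue, green, red), "depth" (384x512 float32, m along the optical axis (not along the pixel's ray), 0 where there is no reading), "vfov" (degrees; the focal length in pixels is half the picture's height over the tangent of half this angle, whatever the lens; pixels are square), "cx", "cy" (the principal point, pixels), "rvec" (rotation vector, rad) and "tvec" (3), from world to camera coordinates, as OpenCV has them. Camera axes: x right, y down, z forward; pixel columns grow to the right and rows downward; lengths in m; the calibration is good to about 2 mm. A picture is of the moment at which its call begins.
- ticket.finish_job(): hands the job in, once; it reports no verdict.
The state is a dict: "time_s": time; "joint_pos": joint angles; "qd": joint speeds; "joint_efforts": joint torques, N m; "ee_pos": TCP position; "tcp_rot": TCP orientation; "ft_force": force on the tool from outside, world axes, zero at the start; "moment": the same for the moment, N m; "finger_gap": finger opening in m.
Only numpy, scipy, OpenCV 4.12 (cv2) and the standard library are available. Lean on these libraries where they do the work, as an engineer would, in place of code of your own. Each camera call takes 0.05 s, during which the arm holds its last target. There are 200 camera calls.

## Working session

There is one attempt and no reset: what is moved stays moved. The work goes in short steps, Python scripts to look and compute and a shell command to move; the robot and the scene stay as the last step left them, time stands still between calls to the robot, and variables do not carry over. Pictures are saved under pics/ and viewed, about 8 in all and at most 12, crops included, and the job is handed in when it is done.

```bash
ls; mkdir -p pics; cat > h.py <<'E'
import numpy as np, cv2
from bench import bot, cams, ticket
from scipy.spatial.transform import Rotation as R
def grab(n,save=None):
    d=cams.get_image(n)
    if save: cv2.imwrite('pics/'+save,d['image'])
    np.savez('/tmp/'+n+'.npz',**d)
    return d
def load(n): 
    z=np.load('/tmp/'+n+'.npz'); return {k:z[k] for k in z.files}
def K(d):
    f=d['image'].shape[0]/2/np.tan(np.radians(float(d['vfov']))/2); return f
def world(d,u,v,z=None):
    "pixel->world by depth, or on plane z"
    f=K(d); Rm=cv2.Rodrigues(np.float64(d['rvec']))[0]; t=np.float64(d['tvec']).ravel()
    r=np.array([(u-d['cx'])/f,(v-d['cy'])/f,1.])
    c=-Rm.T@t; w=Rm.T@r
    if z is None:
        s=float(d['depth'][int(round(v)),int(round(u))])
    else: s=(z-c[2])/w[2]
    return c+s*w
def st():
    s=bot.sense(); 
    print('t',round(s['time_s'],2),'p',np.round(s['ee_pos'],4),'R',np.round(R.from_rotvec(s['tcp_rot']).as_matrix(),3).tolist(),'F',np.round(s['ft_force'],1),'M',np.round(s['moment'],2),'gap',round(s['finger_gap'],4),'q',np.round(s['joint_pos'],2))
E
python3 - <<'E'
from h import *
a=grab('scene','s1.png');b=grab('top','t1.png');st()
for d in(a,b):print(d['vfov'],d['cx'],d['cy'],d['rvec'],d['tvec'])
E
```

```text
pics
t 0.1 p [0.2139 0.5063 0.2495] R [[-0.389, -0.001, 0.921], [-0.921, -0.002, -0.389], [0.002, -1.0, 0.0]] F [-0.1  0.5  0.2] M [ 0.03 -0.03 -0.02] gap 0.0852 q [ 1.46  0.26  0.11 -0.   -1.42 -0.28]
56.83745902413565 255.77308504458497 185.916429707228 [ 0.78058241  2.58575888 -1.06926719] [ 0.44391274 -0.18485313  1.40301131]
42.13692629594061 251.72068190743707 192.21834400026876 [ 2.16504674 -2.19735033  0.06668079] [0.05447172 0.56874561 1.50652266]
```

View pics/t1.png

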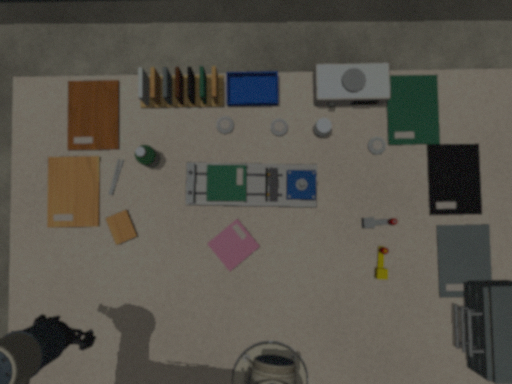

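View pics/s1.png

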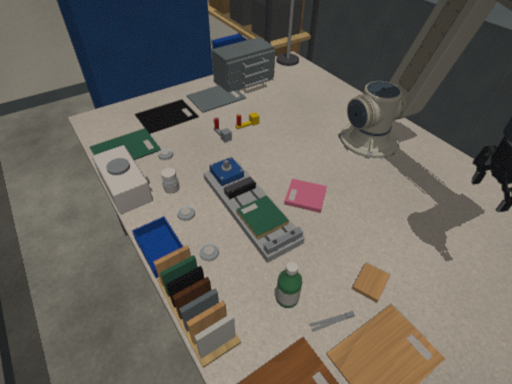

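The top view shows the clamp (185–317, 163–207), with the shaft at about (302, 184). The grey crank's hub is at about (368, 223) and its handle at (393, 222). The yellow look-alike is at (382, 265). Next I'll take enlarged crops.

```bash
python3 - <<'E'
from h import *
a=load('top')['image'];b=load('scene')['image']
def crop(i,x0,x1,y0,y1,k): return cv2.convertScaleAbs(cv2.resize(i[y0:y1,x0:x1],None,fx=k,fy=k,interpolation=cv2.INTER_CUBIC),alpha=1.6)
p=crop(a,260,420,150,240,5); q=crop(a,180,330,155,215,5)
q=cv2.copyMakeBorder(q,0,0,0,50,cv2.BORDER_CONSTANT)
cv2.imwrite('pics/c1.png',p[:, :800]); 
s1=crop(b,200,280,105,185,5); s2=crop(b,200,280,155,235,5)
cv2.imwrite('pics/c2.png',np.hstack([s1,s2]))
E
```

```text
(no output)
```

View pics/c1.png

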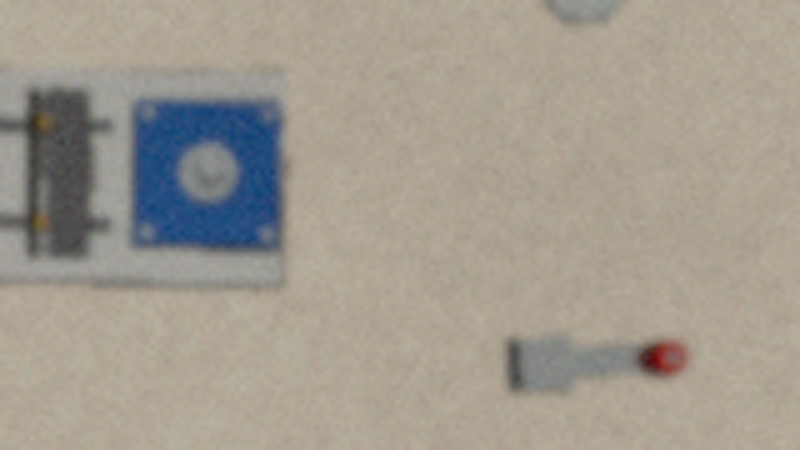

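View pics/c2.png

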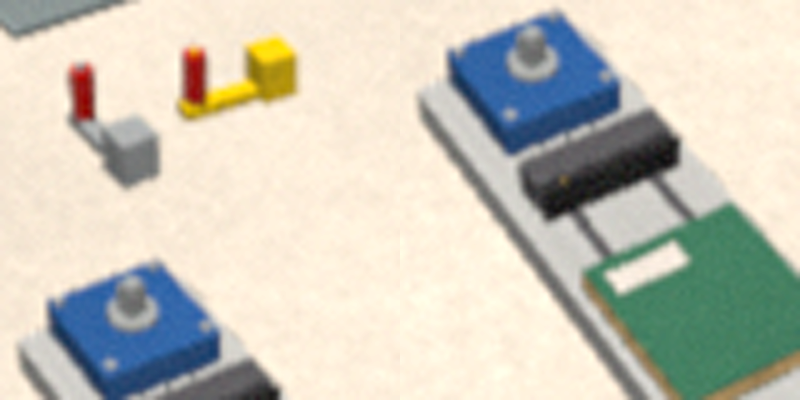

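```bash
python3 - <<'E'
from h import *
t=load('top');s=load('scene')
def T(x,y): return 260+(x+.5)/5-.5,150+(y+.5)/5-.5
def S1(x,y): return 200+(x+.5)/5-.5,105+(y+.5)/5-.5
def pr(n,d,uv,z): print(n,np.round(world(d,*uv,z),4), 'depth z',np.round(world(d,*uv)[2],4))
for n,xy,z in [('hub c',(548,364),.04),('handle',(674,356),.06),('gb1',(133,100),.06),('gb2',(281,100),.06),('gb3',(283,248),.06),('gb4',(133,247),.06),('collar',(208,172),.064)]: pr(n,t,T(*xy),z)
for n,xy,z in [('hubtop c',(132,133),.04),('handle top',(81,67),.06),('shaft top',(131,284),.089),('collar c',(132,310),.064)]: pr(n,s,S1(*xy),z)
# dense: point clouds
def cloud(d):
    f=K(d);h,w=d['depth'].shape;v,u=np.mgrid[:h,:w];D=d['depth']
    Rm=cv2.Rodrigues(d['rvec'])[0]
    c=np.stack([(u-d['cx'])/f*D,(v-d['cy'])/f*D,D],-1)-d['tvec'].ravel()
    return c@Rm
for n,d in(('top',t),('scene',s)):
    P=cloud(d);hsv=cv2.cvtColor(d['image'],cv2.COLOR_BGR2HSV)
    blue=(hsv[...,0]>100)&(hsv[...,0]<125)&(hsv[...,1]>120)
    m=blue&(P[...,2]>.05)&(P[...,2]<.07)&(abs(P[...,0]-.53)<.2)&(abs(P[...,1]+.08)<.15)
    q=P[m]; r=cv2.minAreaRect(np.float32(q[:,:2]*1000)); print(n,'gearbox',r,np.median(q[:,2]))
    c=world(t,*T(548,364),.04)
    for lab,zz in(('hub',(.03,.05)),('tall',(.05,.075))):
        m=(np.hypot(P[...,0]-c[0],P[...,1]-c[1])<(.05 if lab=='hub' else .1))&(P[...,2]>zz[0])&(P[...,2]<zz[1])
        q=P[m]; print(n,lab,len(q),q.mean(0) if len(q) else '',cv2.minAreaRect(np.float32(q[:,:2]*1000)) if len(q)>3 else '')
    sc=world(t,*T(208,172),.064)
    m=(np.hypot(P[...,0]-sc[0],P[...,1]-sc[1])<.025)&(P[...,2]>.075)
    q=P[m];print(n,'shaft',len(q),q.mean(0) if len(q) else '')
    # bed & table
    g=(hsv[...,0]>55)&(hsv[...,0]<90)&(hsv[...,1]>80)&(P[...,2]>.035)&(P[...,2]<.06)&(abs(P[...,0]-.53)<.15)&(abs(P[...,1]-.1)<.2)
    q=P[g];print(n,'sample',cv2.minAreaRect(np.float32(q[:,:2]*1000)) if len(q)>3 else '')
E
```

```text
hub c [ 0.4719 -0.3057  0.04  ] depth z 0.0414
handle [ 0.4754 -0.3758  0.06  ] depth z 0.058
gb1 [ 0.6329 -0.0584  0.06  ] depth z 0.0321
gb2 [ 0.6316 -0.1468  0.06  ] depth z 0.0264
gb3 [ 0.543  -0.1459  0.06  ] depth z 0.0299
gb4 [ 0.5449 -0.0567  0.06  ] depth z 0.0415
collar [ 0.5887 -0.1019  0.064 ] depth z 0.0909
hubtop c [ 0.4706 -0.3014  0.04  ] depth z 0.0403
handle top [ 0.4732 -0.3736  0.06  ] depth z 0.061
shaft top [ 0.5877 -0.0995  0.089 ] depth z 0.0865
collar c [ 0.5869 -0.102   0.064 ] depth z 0.0715
top gearbox ((587.9061889648438, -100.40272521972656), (81.58592224121094, 81.98233795166016), 89.28373718261719) 0.05934431627344931
top hub 119 [ 0.47145137 -0.30366479  0.03895891] ((471.7390441894531, -304.71148681640625), (30.417362213134766, 34.892913818359375), 5.303877353668213)
top tall 74 [ 0.43104703 -0.35790643  0.05742839] ((430.9122314453125, -359.54443359375), (20.298025131225586, 108.7997055053711), 71.81253814697266)
top shaft 25 [ 0.58759504 -0.1004839   0.08635507]
top sample ((597.2677001953125, 123.17189025878906), (115.28866577148438, 103.54859924316406), 89.16569519042969)
scene gearbox ((589.883056640625, -98.6033935546875), (83.09749603271484, 84.1623764038086), 86.36834716796875) 0.060304700471041944
scene hub 68 [ 0.47268718 -0.30291554  0.03854612] ((470.88092041015625, -305.4966735839844), (34.167205810546875, 34.477054595947266), 3.5764365196228027)
scene tall 40 [ 0.43664209 -0.35905816  0.05749137] ((432.73687744140625, -359.878173828125), (22.50243377685547, 107.24055480957031), 69.65731811523438)
scene shaft 30 [ 0.58825226 -0.10015192  0.08417728]
scene sample ((597.5296630859375, 124.12774658203125), (118.20088958740234, 108.7999496459961), 87.24040985107422)
```

```bash
python3 - <<'E'
from h import *
o=[]
for n,(x,y),r in(('top',(301.5,184),9),('scene',(226,165),11)):
    im=np.mean([cams.get_image(n)['image'].astype(float) for _ in range(8)],0)
    np.save('/tmp/avg_'+n+'.npy',im)
    c=im[int(y)-r:int(y)+r+1,int(x)-r:int(x)+r+1]; print(n,int(x)-r,int(y)-r,400/(2*r+1))
    c=np.clip((c-c.min())/(np.percentile(c,99)-c.min())*255,0,255).astype(np.uint8)
    o.append(cv2.resize(c,(400,400),interpolation=cv2.INTER_CUBIC))
cv2.imwrite('pics/sh.png',np.hstack(o))
E
```

```text
top 292 175 21.05263157894737
scene 215 154 17.391304347826086
```

View pics/sh.png

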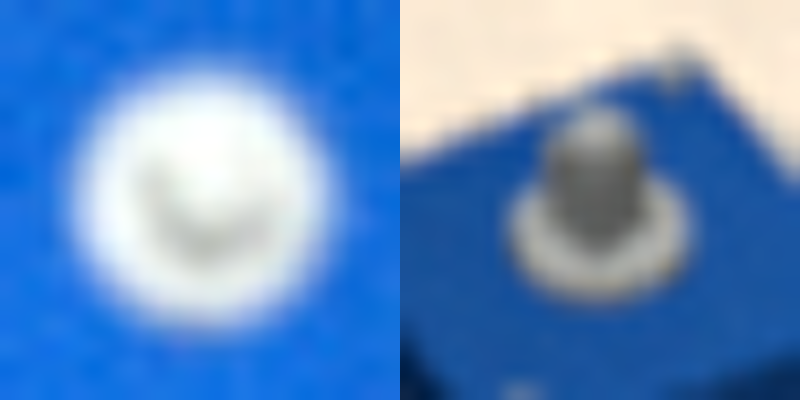

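```bash
cat > fit.py <<'E'
from h import *
from scipy.optimize import minimize
S=8
def sq(h,z,a): 
    p=np.array([[1,1],[-1,1],[-1,-1],[1,-1]])*h; c,s=np.cos(a),np.sin(a)
    return np.c_[p@np.array([[c,s],[-s,c]]),np.full(4,z)]
def run(n,win):
    d=load(n);im=np.load('/tmp/avg_'+n+'.npy');x0,y0,w=win;f=K(d)
    C=np.array([[f,0,float(d['cx'])],[0,f,float(d['cy'])],[0,0,1]])
    Rm=cv2.Rodrigues(d['rvec'])[0];cam=-Rm.T@d['tvec'].ravel()
    def proj(p,off): 
        q=cv2.projectPoints(np.float64(p),d['rvec'],d['tvec'],C,None)[0].reshape(-1,2)
        return (q+off-[x0,y0]+.5)*S
    tgt=im[y0:y0+w,x0:x0+w].reshape(-1,3)
    ax=np.array([.588,-.1005,0]); th=np.linspace(0,2*np.pi,40)
    def cost(a,ox,oy,b):
        lab=np.zeros((w*S,w*S),np.uint8); off=np.array([ox,oy])
        def fill(p,k): cv2.fillPoly(lab,[np.round(cv2.convexHull(np.float32(proj(p+ax,off)))*16).astype(np.int32)],k,shift=4)
        ring=lambda z:np.c_[.017*np.cos(th),.017*np.sin(th),np.full(40,z)]
        fill(np.r_[ring(.060),ring(.064)],1); fill(ring(.064),2)
        for h,z1,z2 in((.007,.064,.085),(.0055,.085,.089)):
            lo,hi=sq(h,z1,a),sq(h,z2,a)
            for i in range(4):
                j=(i+1)%4; m=(lo[i]+lo[j]+hi[i]+hi[j])/4; nn=np.r_[m[:2],0]
                if nn@(cam-ax-m)>0: fill(np.array([lo[i],lo[j],hi[j],hi[i]]),3+i)
            fill(hi,7)
        A=[cv2.resize(cv2.GaussianBlur((lab==k).astype(np.float32),(0,0),b*S),(w,w),interpolation=cv2.INTER_AREA).ravel() for k in range(8)]
        A=np.array([c for c in A if c.sum()>.5]).T
        x,*_=np.linalg.lstsq(A,tgt,rcond=None); return ((A@x-tgt)**2).mean()
    # find offset with coarse search then refine per angle
    out=[]
    for a in np.radians(np.arange(0,90,5)):
        r=min((minimize(lambda p:cost(a,*p,.7),[ox,oy],method='Nelder-Mead',options=dict(maxfev=50,xatol=.03)) for ox in(-.4,.5) for oy in (-.4,.5)),key=lambda r:r.fun)
        out.append((round(np.degrees(a)),round(r.fun,2),np.round(r.x,2).tolist()))
    print(n);[print(*o) for o in out]
run('top',(293,176,18)); run('scene',(217,156,19))
E
time python3 fit.py
```

```text
top
0 6.27 [0.61, -0.61]
5 5.94 [0.58, -0.61]
10 6.06 [0.51, -0.57]
15 5.93 [0.56, -0.57]
20 5.87 [0.56, -0.57]
25 5.83 [0.61, -0.61]
30 5.8 [0.61, -0.61]
35 5.99 [0.46, -0.44]
40 7.34 [0.63, -0.69]
45 7.98 [0.46, -0.45]
50 7.59 [0.48, -0.7]
55 7.45 [0.54, -0.57]
60 7.54 [0.71, -0.78]
65 7.05 [0.51, -0.57]
70 7.34 [0.71, -0.78]
75 7.15 [0.61, -0.77]
80 6.59 [0.51, -0.57]
85 6.53 [0.51, -0.57]
scene
0 930.53 [0.18, 0.75]
5 931.59 [0.34, 0.59]
10 932.6 [-0.1, 0.33]
15 933.25 [0.44, 0.58]
20 930.44 [0.06, 0.7]
25 933.8 [0.41, 0.51]
30 930.35 [0.17, 0.64]
35 930.35 [0.06, 0.7]
40 929.38 [0.18, 0.64]
45 934.96 [0.46, 0.53]
50 929.18 [-0.06, 0.95]
55 936.42 [-0.41, 0.5]
60 936.35 [-0.41, 0.5]
65 925.04 [0.05, 2.23]
70 924.95 [0.57, 2.51]
75 933.76 [0.46, 0.55]
80 922.39 [0.56, 2.64]
85 932.71 [0.43, 0.53]
real	0m39.135s
user	0m36.004s
sys	0m0.290s
```

```bash
sed -i "s/^run('top.*/run('scene',(220,159,13))/; s/np.arange(0,90,5)/np.arange(0,90,6)/" fit.py
sed -i "s/tgt=im\[y0:y0+w,x0:x0+w\].reshape(-1,3)/tgt=im[y0:y0+w,x0:x0+w].reshape(-1,3);ok=(tgt[:,2]<200)|(np.indices((w,w))[0].ravel()>4)/; s/lstsq(A,tgt/lstsq(A[ok],tgt[ok]/; s/(A@x-tgt)\*\*2/(A@x-tgt)[ok]**2/" fit.py; python3 fit.py
```

```text
scene
0 213.32 [-0.02, -0.54]
6 213.11 [-0.02, -0.56]
12 212.94 [-0.04, -0.54]
18 213.22 [-0.02, -0.56]
24 213.71 [-0.02, -0.68]
30 213.16 [-0.02, -0.66]
36 214.0 [-0.03, -0.5]
42 213.91 [-0.02, -0.54]
48 215.23 [-0.02, -0.59]
54 216.83 [-0.01, -0.68]
60 221.71 [-0.04, -0.5]
66 221.9 [0.06, -0.59]
72 218.34 [-0.07, -0.69]
78 215.59 [-0.02, -0.73]
84 213.9 [-0.02, -0.67]
```

```bash
python3 - <<'E'
from h import *
s=load('scene');Rm=cv2.Rodrigues(s['rvec'])[0];c=-Rm.T@s['tvec'].ravel();print(c,np.degrees(np.arctan2(c[1]+.1,c[0]-.588)))
f=K(s);C=np.array([[f,0,float(s['cx'])],[0,f,float(s['cy'])],[0,0,1]])
for a in range(0,90,10):
    t=np.radians(a)+np.pi/4+np.arange(4)*np.pi/2
    p=np.c_[.588+.0099*np.cos(t),-.1005+.0099*np.sin(t),np.full(4,.064)]
    q=cv2.projectPoints(p,s['rvec'],s['tvec'],C,None)[0].reshape(-1,2)
    print(a,np.round((q-[215,154]+.5)*17.39).astype(int).tolist())
E
```

```text
[1.00600996 0.67961092 0.85190545] 61.80078466863475
0 [[186, 268], [249, 241], [212, 201], [148, 227]]
10 [[195, 269], [251, 235], [203, 200], [147, 233]]
20 [[204, 269], [250, 229], [194, 200], [147, 239]]
30 [[213, 267], [249, 224], [185, 202], [149, 245]]
40 [[221, 265], [245, 218], [176, 204], [152, 251]]
50 [[229, 262], [241, 213], [169, 207], [156, 256]]
60 [[236, 257], [235, 209], [162, 211], [162, 260]]
70 [[242, 253], [228, 205], [156, 216], [169, 264]]
80 [[246, 247], [220, 202], [152, 221], [177, 267]]
```

```bash
cat >> h.py <<'E'
def yaw(): 
    m=R.from_rotvec(bot.sense()['tcp_rot']).as_matrix(); return np.degrees(np.arctan2(m[1,0],m[0,0]))
def plan(p,yw,n,claw):
    "rows from the present pose to TCP p, tool-x yaw yw (deg, None=keep), straight, tool down"
    s=bot.sense(); p0=np.array(s['ee_pos']); y0=yaw(); y1=y0 if yw is None else yw
    d=(np.array(p)-p0)/n*10; dy=(y1-y0)/n; o=[]
    for i in range(n):
        a=np.radians(y0+dy*i); x=np.array([np.cos(a),np.sin(a)]); z=np.array([-x[1],x[0]])*1.
        z=np.array([-np.sin(a),np.cos(a)])  # R cols: x, y=-Z, z = x cross y
        o.append([round(float(v),3) for v in (d[:2]@x,-d[2],d[:2]@z,0,-dy/180,0,claw)])
    print(str(o).replace(' ',''))
E
python3 - <<'E'
from h import *
m=R.from_rotvec(bot.sense()['tcp_rot']).as_matrix(); print(m[:,2],yaw(),bot.sense()['time_s'])
plan([.4715,-.3045,.16],-177.5,24,.2)
E
```

```text
[ 9.21130444e-01 -3.89254036e-01  8.73797897e-06] -112.90809133212971 0.9
[[0.27,0.038,0.23,0.0,0.015,0.0,0.2],[0.258,0.038,0.243,0.0,0.015,0.0,0.2],[0.247,0.038,0.255,0.0,0.015,0.0,0.2],[0.235,0.038,0.266,0.0,0.015,0.0,0.2],[0.222,0.038,0.277,0.0,0.015,0.0,0.2],[0.209,0.038,0.287,0.0,0.015,0.0,0.2],[0.195,0.038,0.296,0.0,0.015,0.0,0.2],[0.181,0.038,0.305,0.0,0.015,0.0,0.2],[0.166,0.038,0.313,0.0,0.015,0.0,0.2],[0.151,0.038,0.321,0.0,0.015,0.0,0.2],[0.136,0.038,0.327,0.0,0.015,0.0,0.2],[0.121,0.038,0.333,0.0,0.015,0.0,0.2],[0.105,0.038,0.339,0.0,0.015,0.0,0.2],[0.089,0.038,0.343,0.0,0.015,0.0,0.2],[0.073,0.038,0.347,0.0,0.015,0.0,0.2],[0.056,0.038,0.35,0.0,0.015,0.0,0.2],[0.04,0.038,0.352,0.0,0.015,0.0,0.2],[0.023,0.038,0.354,0.0,0.015,0.0,0.2],[0.006,0.038,0.355,0.0,0.015,0.0,0.2],[-0.01,0.038,0.354,0.0,0.015,0.0,0.2],[-0.027,0.038,0.354,0.0,0.015,0.0,0.2],[-0.043,0.038,0.352,0.0,0.015,0.0,0.2],[-0.06,0.038,0.349,0.0,0.015,0.0,0.2],[-0.076,0.038,0.346,0.0,0.015,0.0,0.2]]
```

```bash
python3 -m crank '[[[0.27,0.01,0.23,0,0.015,0,0.2],[0.258,0.01,0.243,0,0.015,0,0.2],[0.247,0.01,0.255,0,0.015,0,0.2],[0.235,0.01,0.266,0,0.015,0,0.2],[0.222,0.01,0.277,0,0.015,0,0.2],[0.209,0.01,0.287,0,0.015,0,0.2],[0.195,0.01,0.296,0,0.015,0,0.2],[0.181,0.01,0.305,0,0.015,0,0.2],[0.166,0.01,0.313,0,0.015,0,0.2],[0.151,0.01,0.321,0,0.015,0,0.2],[0.136,0.01,0.327,0,0.015,0,0.2],[0.121,0.01,0.333,0,0.015,0,0.2]]]'
python3 -c "
from h import *
plan([.4715,-.3045,.13],-177.5,12,.2)"
```

```text
time_s: 1.9
ee_pos: [0.3402, 0.0871, 0.2371]
tcp_rot: [-0.568, 1.884, -1.883]
ft_force: [1.3, 0.0, -0.3]
finger_gap: 0.0511
[[0.091,0.089,0.332,0.0,0.015,0.0,0.2],[0.076,0.089,0.336,0.0,0.015,0.0,0.2],[0.06,0.089,0.339,0.0,0.015,0.0,0.2],[0.045,0.089,0.341,0.0,0.015,0.0,0.2],[0.029,0.089,0.343,0.0,0.015,0.0,0.2],[0.014,0.089,0.344,0.0,0.015,0.0,0.2],[-0.002,0.089,0.344,0.0,0.015,0.0,0.2],[-0.018,0.089,0.344,0.0,0.015,0.0,0.2],[-0.033,0.089,0.343,0.0,0.015,0.0,0.2],[-0.049,0.089,0.341,0.0,0.015,0.0,0.2],[-0.065,0.089,0.338,0.0,0.015,0.0,0.2],[-0.08,0.089,0.335,0.0,0.015,0.0,0.2]]
```

```bash
python3 -m crank '[[[0.091,0.089,0.332,0,0.015,0,0.2],[0.076,0.089,0.336,0,0.015,0,0.2],[0.06,0.089,0.339,0,0.015,0,0.2],[0.045,0.089,0.341,0,0.015,0,0.2],[0.029,0.089,0.343,0,0.015,0,0.2],[0.014,0.089,0.344,0,0.015,0,0.2],[-0.002,0.089,0.344,0,0.015,0,0.2],[-0.018,0.089,0.344,0,0.015,0,0.2],[-0.033,0.089,0.343,0,0.015,0,0.2],[-0.049,0.089,0.341,0,0.015,0,0.2],[-0.065,0.089,0.338,0,0.015,0,0.2],[-0.08,0.089,0.335,0,0.015,0,0.2]]]'
python3 -c "
from h import *
st();plan([.4715,-.3045,.09],-177.5,4,.2)
d=grab('scene');grab('top')
o=[cv2.resize(load(n)['image'][y:y+80,x:x+80],(400,400),interpolation=cv2.INTER_CUBIC) for n,x,y in(('scene',190,80),('top',330,180))]
cv2.imwrite('pics/g1.png',cv2.convertScaleAbs(np.hstack(o),alpha=1.5))"
```

```text
time_s: 2.9
ee_pos: [0.4683, -0.3299, 0.1303]
tcp_rot: [0.027, 2.219, -2.206]
ft_force: [1.2, -0.2, 0.4]
finger_gap: 0.0514
t 2.9 p [ 0.4683 -0.3299  0.1303] R [[-1.0, 0.021, -0.004], [0.004, 0.006, -1.0], [-0.021, -1.0, -0.006]] F [ 1.2 -0.2  0.4] M [ 0.05 -0.03  0.01] gap 0.0514 q [-0.35  0.35 -0.06 -0.01 -1.14  0.35]
[[-0.008,0.101,-0.064,0.0,0.496,0.0,0.2],[0.063,0.101,-0.008,0.0,0.496,0.0,0.2],[0.009,0.101,0.063,0.0,0.496,0.0,0.2],[-0.063,0.101,0.01,0.0,0.496,0.0,0.2]]
```

View pics/g1.png

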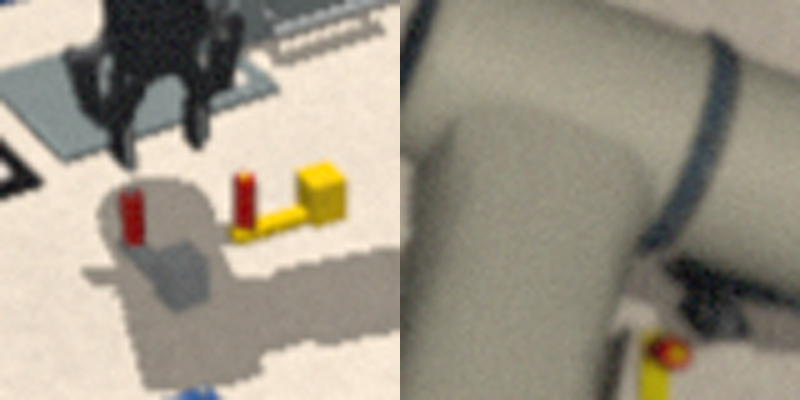

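The gripper is above the crank and still about 25 mm too far toward −y. I'll make the planner use full rotations, which handles the wrap-around and the tilt.

```bash
cat >> h.py <<'E'
def Rt(yw):
    a=np.radians(yw); return R.from_matrix(np.array([[np.cos(a),0,-np.sin(a)],[np.sin(a),0,np.cos(a)],[0,-1,0]]))
def plan(p,yw,n,claw):
    s=bot.sense(); p0=np.array(s['ee_pos']); R0=R.from_rotvec(s['tcp_rot'])
    rel=(R0.inv()*Rt(yaw() if yw is None else yw)).as_rotvec(); d=(np.array(p)-p0)/n*10; o=[]
    for i in range(n):
        v=(R0*R.from_rotvec(rel*i/n)).inv().apply(d)
        o.append([round(float(q),3) for q in (*v,*(rel/n/np.pi),claw)])
    print(str(o).replace(' ',''))
E
python3 -c "
from h import *
plan([.4715,-.3045,.09],-177.5,4,.2)"
```

```text
[[-0.007,0.095,-0.067,0.0,-0.004,-0.001,0.2],[-0.009,0.095,-0.067,0.0,-0.004,-0.001,0.2],[-0.01,0.095,-0.067,0.0,-0.004,-0.001,0.2],[-0.011,0.095,-0.067,0.0,-0.004,-0.001,0.2]]
```

```bash
python3 -m crank '[[[-0.007,0.095,-0.067,0,-0.004,-0.001,0.2],[-0.009,0.095,-0.067,0,-0.004,-0.001,0.2],[-0.01,0.095,-0.067,0,-0.004,-0.001,0.2],[-0.011,0.095,-0.067,0,-0.004,-0.001,0.2],[0,0,0,0,0,0,0.2],[0,0,0,0,0,0,0.2]]]'
python3 -c "
from h import *
st();plan([.4715,-.3045,.025],-177.5,6,.2)"
```

```text
time_s: 3.5
ee_pos: [0.471, -0.2991, 0.0855]
tcp_rot: [-0.055, 2.202, -2.186]
ft_force: [0.3, -0.5, 1.3]
finger_gap: 0.051
t 3.5 p [ 0.471  -0.2991  0.0855] R [[-0.999, 0.001, 0.052], [-0.052, 0.007, -0.999], [-0.002, -1.0, -0.007]] F [ 0.3 -0.5  1.3] M [-0.04 -0.01  0.01] gap 0.051 q [-0.29  0.38 -0.15 -0.01 -1.04  0.35]
[[-0.0,0.101,0.01,0.0,0.0,-0.0,0.2],[-0.0,0.101,0.01,0.0,0.0,-0.0,0.2],[-0.0,0.101,0.01,0.0,0.0,-0.0,0.2],[-0.0,0.101,0.009,0.0,0.0,-0.0,0.2],[-0.0,0.101,0.009,0.0,0.0,-0.0,0.2],[-0.0,0.101,0.009,0.0,0.0,-0.0,0.2]]
```

```bash
python3 -m crank '[[[0,0.1,0.009,0,0,0,0.2],[0,0.1,0.009,0,0,0,0.2],[0,0.1,0.009,0,0,0,0.2],[0,0.1,0.009,0,0,0,0.2],[0,0.1,0.009,0,0,0,0.2],[0,0.05,0.005,0,0,0,0.2],[0,0,0,0,0,0,0.2],[0,0,0,0,0,0,0.2]]]'
python3 -c "
from h import *
st()"
```

```text
time_s: 4.17
ee_pos: [0.4717, -0.3036, 0.0254]
tcp_rot: [-0.055, 2.2, -2.186]
ft_force: [0.3, 0.3, 0.7]
finger_gap: 0.0515
t 4.17 p [ 0.4717 -0.3036  0.0254] R [[-0.999, 0.003, 0.053], [-0.053, 0.007, -0.999], [-0.003, -1.0, -0.006]] F [0.3 0.3 0.7] M [0.   0.   0.01] gap 0.0515 q [-0.3   0.45 -0.22 -0.01 -0.9   0.36]
```

```bash
python3 -m crank '[[[0,0,0,0,0,0,-1],[0,0,0,0,0,0,-1],[0,0,0,0,0,0,-1],[0,0,0,0,0,0,-1],[0,0,0,0,0,0,-1],[0,0,0,0,0,0,-1]]]'
python3 -c "
from h import *
st();plan([.4715,-.3045,.145],-160,8,-1)"
```

```text
time_s: 4.67
ee_pos: [0.4713, -0.3037, 0.0258]
tcp_rot: [-0.054, 2.2, -2.186]
ft_force: [0.4, -0.6, -2.3]
finger_gap: 0.0314
t 4.67 p [ 0.4713 -0.3037  0.0258] R [[-0.999, 0.003, 0.053], [-0.053, 0.007, -0.999], [-0.004, -1.0, -0.007]] F [ 0.4 -0.6 -2.3] M [-0.16  0.1  -0.  ] gap 0.0314 q [-0.3   0.45 -0.22 -0.01 -0.9   0.36]
[[-0.001,-0.149,-0.0,0.0,-0.012,-0.0,-1.0],[-0.001,-0.149,0.0,0.0,-0.012,-0.0,-1.0],[-0.001,-0.149,0.0,0.0,-0.012,-0.0,-1.0],[-0.0,-0.149,0.0,0.0,-0.012,-0.0,-1.0],[-0.0,-0.149,0.0,0.0,-0.012,-0.0,-1.0],[-0.0,-0.149,0.001,0.0,-0.012,-0.0,-1.0],[-0.0,-0.149,0.001,0.0,-0.012,-0.0,-1.0],[0.0,-0.149,0.001,0.0,-0.012,-0.0,-1.0]]
```

```bash
python3 -m crank '[[[0,-0.05,0,0,0,0,-1],[0,-0.1,0,0,0,0,-1],[0,-0.15,0,0,-0.01,0,-1],[0,-0.2,0,0,-0.012,0,-1],[0,-0.2,0,0,-0.015,0,-1],[0,-0.2,0,0,-0.015,0,-1],[0,-0.2,0,0,-0.015,0,-1],[0,-0.1,0,0,-0.015,0,-1],[0,0,0,0,-0.01,0,-1],[0,0,0,0,0,0,-1]]]'
python3 -c "
from h import *
st();plan([.588,-.1010,.145],-160,11,-1)
d=grab('scene');print(K(d))
p=np.array(bot.sense()['ee_pos']);f=K(d);C=np.array([[f,0,float(d['cx'])],[0,f,float(d['cy'])],[0,0,1]])
q=cv2.projectPoints(p[None],d['rvec'],d['tvec'],C,None)[0].ravel();print(q)
x,y=(q-40).astype(int);print(x,y)
cv2.imwrite('pics/g2.png',cv2.convertScaleAbs(cv2.resize(d['image'][y:y+80,x:x+80],(560,560),interpolation=cv2.INTER_CUBIC),alpha=1.7))"
```

```text
time_s: 5.5
ee_pos: [0.4681, -0.3026, 0.1555]
tcp_rot: [-0.361, 2.04, -2.017]
ft_force: [-0.7, -0.3, -4.3]
finger_gap: 0.0316
t 5.5 p [ 0.4681 -0.3026  0.1555] R [[-0.938, -0.001, 0.347], [-0.347, 0.011, -0.938], [-0.003, -1.0, -0.011]] F [-0.7 -0.3 -4.3] M [ 0.06  0.08 -0.04] gap 0.0316 q [-0.3   0.32 -0.04 -0.01 -1.21  0.66]
[[-0.166,0.012,-0.134,0.0,0.0,-0.0,-1.0],[-0.166,0.011,-0.134,0.0,0.0,-0.0,-1.0],[-0.166,0.011,-0.134,0.0,0.0,-0.0,-1.0],[-0.166,0.011,-0.134,0.0,0.0,-0.0,-1.0],[-0.165,0.011,-0.134,0.0,0.0,-0.0,-1.0],[-0.165,0.011,-0.134,0.0,0.0,-0.0,-1.0],[-0.165,0.01,-0.135,0.0,0.0,-0.0,-1.0],[-0.165,0.01,-0.135,0.0,0.0,-0.0,-1.0],[-0.165,0.01,-0.135,0.0,0.0,-0.0,-1.0],[-0.165,0.01,-0.135,0.0,0.0,-0.0,-1.0],[-0.165,0.01,-0.135,0.0,0.0,-0.0,-1.0]]
354.8192940199267
[224.89662152 104.59364721]
184 64
```

View pics/g2.png

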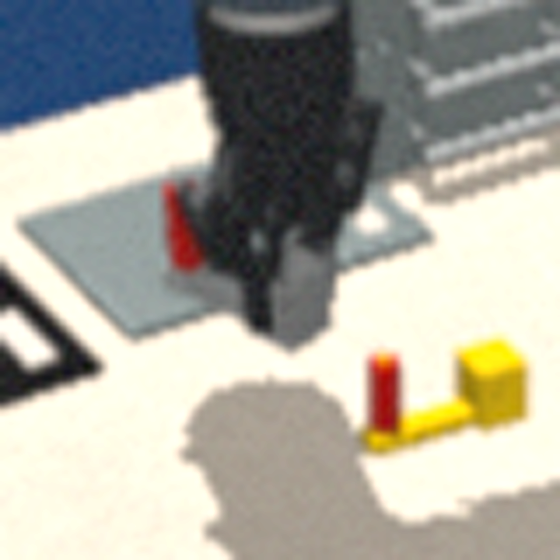

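```bash
cat > tilt.py <<'E'
from h import *
from scipy.optimize import least_squares
def tilt():
    d=load('scene'); s=bot.sense(); p=np.array(s['ee_pos']); M=R.from_rotvec(s['tcp_rot']).as_matrix()
    f=K(d);C=np.array([[f,0,float(d['cx'])],[0,f,float(d['cy'])],[0,0,1]])
    im=d['image'].astype(int);m=(im[...,2]>1.8*im[...,1])&(im[...,2]>1.8*im[...,0])&(im[...,2]>60)
    n,L,stt,cen=cv2.connectedComponentsWithStats(m.astype(np.uint8))
    h=p+.07*M[:,2]; q=cv2.projectPoints(h[None],d['rvec'],d['tvec'],C,None)[0].ravel()
    k=min((i for i in range(1,n) if stt[i,4]>15),key=lambda i:np.hypot(*(cen[i]-q)))
    v,u=np.nonzero(L==k); pts=np.c_[u,v].astype(float); c=pts.mean(0); w,V=np.linalg.eigh(np.cov((pts-c).T)); ax=V[:,1]*np.sign(-V[1,1])
    print('red n',len(u),'cen',c,'axis',ax,'len',4*np.sqrt(w[1]*.75))
    def pix(phi,s,h0=.0256):
        # crank axes in world
        X=np.cos(phi)*M[:,2]+np.sin(phi)*M[:,1]; Z=-np.cos(phi)*M[:,1]+np.sin(phi)*M[:,2]
        o=p+s*M[:,2]; g=o+.07*X+Z*(np.array([.014,.060])-h0)[:,None]
        return cv2.projectPoints(g,d['rvec'],d['tvec'],C,None)[0].reshape(-1,2)
    for ph in np.radians([0,5,10,15,20]):
        a=pix(ph,0); e=a[1]-a[0]; print(np.degrees(ph).round(),a.round(1).tolist(),(e/np.linalg.norm(e)).round(3), a.mean(0).round(1))
tilt()
E
python3 tilt.py
```

```text
red n 31 cen [209.48387097  97.51612903] axis [-0.28767641 -0.95772767] len 11.008146847135468
0.0 [[210.5, 101.3], [209.4, 90.1]] [-0.092 -0.996] [210.   95.7]
5.0 [[210.9, 102.9], [209.0, 91.4]] [-0.16  -0.987] [209.9  97.2]
10.0 [[211.4, 104.4], [208.7, 92.9]] [-0.223 -0.975] [210.   98.6]
15.0 [[211.9, 105.9], [208.5, 94.3]] [-0.282 -0.959] [210.2 100.1]
20.0 [[212.6, 107.5], [208.5, 95.9]] [-0.338 -0.941] [210.6 101.7]
```

```bash
python3 -m crank '[[[-0.166,0.011,-0.134,0.0036,0,0,-1],[-0.166,0.011,-0.134,0.0036,0,0,-1],[-0.166,0.011,-0.134,0.0036,0,0,-1],[-0.166,0.011,-0.134,0.0036,0,0,-1],[-0.166,0.011,-0.134,0.0036,0,0,-1],[-0.166,0.011,-0.134,0.0036,0,0,-1],[-0.166,0.011,-0.134,0.0036,0,0,-1],[-0.166,0.011,-0.134,0.0036,0,0,-1],[-0.166,0.011,-0.134,0.0036,0,0,-1],[-0.12,0.011,-0.1,0.0036,0,0,-1],[0,0,0,0,0,0,-1],[0,0,0,0,0,0,-1]]]'
cat >> h.py <<'E'
def mv(p):
    "shift to p in tool axes, units of the rows"
    s=bot.sense(); print('shift',np.round(R.from_rotvec(s['tcp_rot']).inv().apply(np.array(p)-s['ee_pos'])*10,3))
E
python3 -c "
from h import *
st();mv([.5885,-.101,.118])
d=grab('scene')
cv2.imwrite('pics/g3.png',cv2.convertScaleAbs(cv2.resize(d['image'][105:205,170:290],(720,600),interpolation=cv2.INTER_CUBIC),alpha=1.7))
import tilt"
```

```text
time_s: 6.55
ee_pos: [0.5746, -0.1162, 0.1345]
tcp_rot: [-0.332, 1.932, -2.138]
ft_force: [-0.3, -0.6, -4.2]
finger_gap: 0.0312
t 6.55 p [ 0.5746 -0.1162  0.1345] R [[-0.945, 0.026, 0.325], [-0.326, -0.096, -0.94], [0.007, -0.995, 0.1]] F [-0.3 -0.6 -4.2] M [0.47 0.2  0.04] gap 0.0312 q [ 0.13  0.36 -0.09  0.11 -1.11  0.16]
shift [-0.182  0.153 -0.114]
red n 43 cen [209.39534884 132.90697674] axis [ 0.12330705 -0.99236857] len 11.882053650870384
0.0 [[209.8, 139.3], [209.7, 128.5]] [-0.011 -1.   ] [209.8 133.9]
5.0 [[210.1, 140.8], [209.1, 129.6]] [-0.091 -0.996] [209.6 135.2]
10.0 [[210.5, 142.4], [208.6, 130.8]] [-0.164 -0.986] [209.6 136.6]
15.0 [[211.1, 144.0], [208.3, 132.2]] [-0.231 -0.973] [209.7 138.1]
20.0 [[211.7, 145.6], [208.1, 133.6]] [-0.291 -0.957] [209.9 139.6]
```

View pics/g3.png

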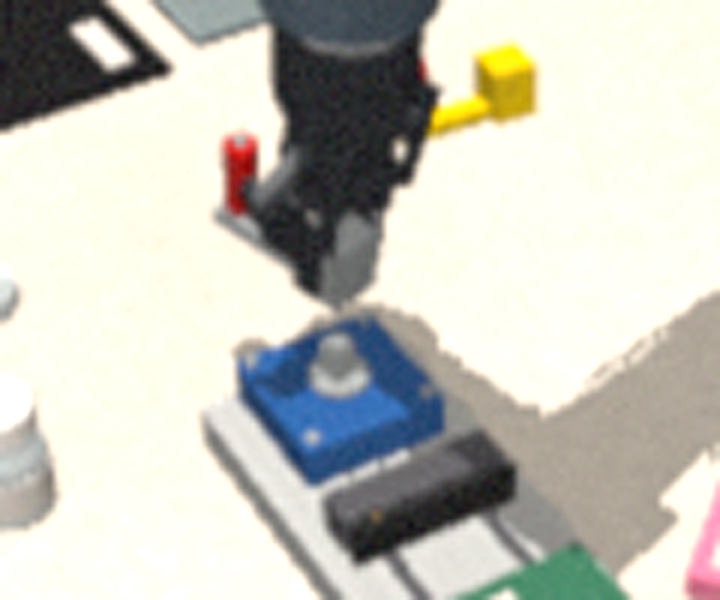

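```bash
python3 -m crank '[[[0,0,0,0,0,0,-1],[0,0,0,0,0,0,-1]]]'; cat > red.py <<'E'
from h import *
def red(N=6):
    st(); s=bot.sense(); p=np.array(s['ee_pos']); ds=[cams.get_image('scene') for _ in range(N)]
    im=np.mean([d['image'].astype(float) for d in ds],0); D=np.median([d['depth'] for d in ds],0); d=ds[0]
    m=(im[...,2]>1.8*im[...,1])&(im[...,2]>1.8*im[...,0])&(im[...,2]>50)
    f=K(d);v,u=np.nonzero(m);z=D[m];Rm=cv2.Rodrigues(d['rvec'])[0]
    P=(np.c_[(u-d['cx'])/f*z,(v-d['cy'])/f*z,z]-d['tvec'].ravel())@Rm
    k=np.hypot(*(P[:,:2]-p[:2]).T)<.11; k&=P[:,2]>.05; P=P[k];v=v[k];u=u[k]
    for r in sorted(set(v)): q=P[v==r]; print(r,round(u[v==r].mean(),1),len(q),np.round(np.median(q,0),4))
red()
E
python3 red.py
```

```text
time_s: 6.77
ee_pos: [0.5736, -0.1172, 0.134]
tcp_rot: [-0.331, 1.935, -2.139]
ft_force: [0.2, -0.3, -4.2]
finger_gap: 0.0315
t 6.77 p [ 0.5736 -0.1172  0.134 ] R [[-0.946, 0.024, 0.323], [-0.324, -0.096, -0.941], [0.008, -0.995, 0.099]] F [ 0.2 -0.3 -4.2] M [ 0.52  0.1  -0.06] gap 0.0315 q [ 0.12  0.36 -0.09  0.11 -1.11  0.16]
128 210.3 3 [ 0.5916 -0.179   0.1753]
129 210.0 5 [ 0.5968 -0.1765  0.1751]
130 210.0 5 [ 0.5979 -0.1749  0.1715]
131 210.0 5 [ 0.5977 -0.1758  0.1672]
132 209.5 4 [ 0.5997 -0.176   0.1643]
133 209.5 4 [ 0.5999 -0.1762  0.1599]
134 209.5 4 [ 0.6178 -0.1393  0.1865]
135 209.0 3 [ 0.604  -0.1781  0.1521]
136 208.5 2 [ 0.6121 -0.1603  0.1635]
137 209.0 3 [ 0.6043 -0.1777  0.1446]
138 209.0 3 [ 0.604  -0.1788  0.1398]
139 209.0 3 [ 0.602  -0.1802  0.1341]
```

```bash
python3 -c "
from h import *
plan([.5885,-.101,.130],-160,5,-1)"
```

```text
[[-0.038,0.006,-0.022,-0.006,-0.001,0.001,-1.0],[-0.038,0.007,-0.021,-0.006,-0.001,0.001,-1.0],[-0.038,0.007,-0.021,-0.006,-0.001,0.001,-1.0],[-0.038,0.008,-0.021,-0.006,-0.001,0.001,-1.0],[-0.038,0.008,-0.021,-0.006,-0.001,0.001,-1.0]]
```

```bash
python3 -m crank '[[[-0.038,0.006,-0.022,-0.006,-0.001,0.001,-1],[-0.038,0.006,-0.022,-0.006,-0.001,0.001,-1],[-0.038,0.006,-0.022,-0.006,-0.001,0.001,-1],[-0.038,0.006,-0.022,-0.006,-0.001,0.001,-1],[-0.02,0.006,-0.01,-0.006,-0.001,0.001,-1],[0,0,0,0,0,0,-1],[0,0,0,0,0,0,-1],[0,0,0,0,0,0,-1]]]' >/dev/null; python3 red.py;  python3 -c "
from h import *
mv([.5885,-.101,.118])"
```

```text
t 7.73 p [ 0.5893 -0.1013  0.1303] R [[-0.94, 0.008, 0.341], [-0.341, 0.009, -0.94], [-0.01, -1.0, -0.005]] F [ 0.7  1.1 -4.2] M [0.07 0.11 0.04] gap 0.0312 q [ 0.09  0.41  0.02 -0.01 -1.17  0.27]
122 237.5 2 [ 0.5302 -0.1143  0.2131]
135 207.0 4 [ 0.6143 -0.1658  0.164 ]
136 207.0 5 [ 0.6159 -0.1632  0.1632]
137 207.0 5 [ 0.6169 -0.1627  0.1591]
138 207.5 4 [ 0.633  -0.1269  0.1847]
139 206.5 2 [ 0.6524 -0.0898  0.2134]
140 206.0 1 [ 0.6543 -0.09    0.2104]
141 206.0 1 [ 0.6544 -0.0904  0.2065]
142 206.5 2 [ 0.6365 -0.127   0.1714]
143 206.5 2 [ 0.6196 -0.1645  0.1358]
144 207.0 3 [ 0.6211 -0.1631  0.1322]
145 207.0 3 [ 0.6186 -0.1644  0.1272]
146 207.5 4 [ 0.6204 -0.1634  0.1233]
147 208.0 1 [ 0.6157 -0.1646  0.1175]
shift [ 0.007  0.125 -0.002]
```

```bash
python3 -m crank '[[[0.005,0.04,-0.016,0,0,0,-1],[0.005,0.04,0,0,0,0,-1],[0,0.04,0,0,0,0,-1],[0,0.03,0,0,0,0,-1],[0,0.02,0,0,0,0,-1],[0,0.02,0,0,0,0,-1],[0,0,0,0,0,0,-1]]]'; python3 -c "
from h import *
st();mv([.588,-.0996,.105])"
```

```text
time_s: 8.62
ee_pos: [0.5874, -0.0995, 0.1107]
tcp_rot: [-0.349, 2.034, -2.021]
ft_force: [-2.1, 0.4, -0.7]
finger_gap: 0.0311
t 8.62 p [ 0.5874 -0.0995  0.1107] R [[-0.939, 0.008, 0.343], [-0.343, 0.008, -0.939], [-0.01, -1.0, -0.004]] F [-2.1  0.4 -0.7] M [ 0.27  0.63 -0.  ] gap 0.0311 q [ 0.09  0.42 -0.02 -0.01 -1.12  0.26]
shift [-0.005  0.057  0.003]
```

```bash
python3 -m crank '[[[0,0.02,0,0,0,0,-1],[0,0.02,0,0,0,0,-1],[0,0,0,0,0,0,-1]]]'; python3 -c "
from h import *
st()"
```

```text
time_s: 8.87
ee_pos: [0.5874, -0.0995, 0.1109]
tcp_rot: [-0.347, 2.031, -2.021]
ft_force: [-0.5, -0.1, -4.4]
finger_gap: 0.0311
t 8.87 p [ 0.5874 -0.0995  0.1109] R [[-0.939, 0.01, 0.344], [-0.344, 0.007, -0.939], [-0.012, -1.0, -0.003]] F [-0.5 -0.1 -4.4] M [ 0.03  0.38 -0.01] gap 0.0311 q [ 0.09  0.41 -0.02 -0.01 -1.12  0.26]
```

```bash
python3 -m crank '[[[0,0.03,0,0,0,0,-1],[0,0.04,0,0,-0.014,0,-1],[0,0.04,0,0,-0.014,0,-1],[0,0.04,0,0,-0.014,0,-1],[0,0.04,0,0,-0.014,0,-1]]]'; python3 -c "
from h import *
st()"
```

```text
time_s: 9.28
ee_pos: [0.5866, -0.0995, 0.1098]
tcp_rot: [-0.508, 1.91, -1.914]
ft_force: [-14.1, 5.4, 22.3]
finger_gap: 0.0316
t 9.28 p [ 0.5866 -0.0995  0.1098] R [[-0.859, 0.018, 0.512], [-0.512, 0.003, -0.859], [-0.017, -1.0, 0.007]] F [-14.1   5.4  22.3] M [ 2.05  5.05 -0.15] gap 0.0316 q [ 0.09  0.41 -0.04 -0.   -1.11  0.44]
```

```bash
python3 -m crank '[[[0,-0.012,0,0,0,0,-1],[0.01,0,0,0,0,0,-1],[0.01,0,0,0,0,0,-1],[0.01,0,0,0,0,0,-1],[0.01,0,0,0,0,0,-1],[0.01,0,0,0,0,0,-1]]]'; python3 -c "
from h import *
st()"; python3 -m crank '[[[-0.01,0,0,0,0,0,-1],[-0.01,0,0,0,0,0,-1],[-0.01,0,0,0,0,0,-1],[-0.01,0,0,0,0,0,-1],[-0.01,0,0,0,0,0,-1],[-0.01,0,0,0,0,0,-1],[-0.01,0,0,0,0,0,-1]]]'; python3 -c "
from h import *
st()"
```

```text
time_s: 9.78
ee_pos: [0.5833, -0.1013, 0.1104]
tcp_rot: [-0.505, 1.908, -1.911]
ft_force: [1.0, 4.5, 0.1]
finger_gap: 0.0313
t 9.78 p [ 0.5833 -0.1013  0.1104] R [[-0.858, 0.022, 0.513], [-0.513, 0.005, -0.859], [-0.021, -1.0, 0.007]] F [1.  4.5 0.1] M [ 1.4  -0.38  0.05] gap 0.0313 q [ 0.09  0.4  -0.05 -0.   -1.1   0.45]
time_s: 10.37
ee_pos: [0.5854, -0.1003, 0.1093]
tcp_rot: [-0.517, 1.912, -1.917]
ft_force: [-5.2, -3.0, 0.5]
finger_gap: 0.0314
t 10.37 p [ 0.5854 -0.1003  0.1093] R [[-0.859, 0.011, 0.512], [-0.512, 0.0, -0.859], [-0.009, -1.0, 0.005]] F [-5.2 -3.   0.5] M [-0.75  1.89 -0.05] gap 0.0314 q [ 0.09  0.41 -0.04  0.   -1.11  0.44]
```

```bash
python3 -m crank '[[[0.013,0,0,0,0,0,-1],[0,-0.01,0.01,0,0,0,-1],[0,0,0.01,0,0,0,-1],[0,0,0.01,0,0,0,-1],[0,0,0.01,0,0,0,-1],[0,0,0.01,0,0,0,-1]]]'; python3 -c "
from h import *
st()"; python3 -m crank '[[[0,0,-0.01,0,0,0,-1],[0,0,-0.01,0,0,0,-1],[0,0,-0.01,0,0,0,-1],[0,0,-0.01,0,0,0,-1],[0,0,-0.01,0,0,0,-1],[0,0,-0.01,0,0,0,-1],[0,0,-0.01,0,0,0,-1]]]'; python3 -c "
from h import *
st()"
```

```text
time_s: 10.87
ee_pos: [0.5854, -0.101, 0.1089]
tcp_rot: [-0.518, 1.921, -1.91]
ft_force: [-4.8, 4.3, 0.0]
finger_gap: 0.0314
t 10.87 p [ 0.5854 -0.101   0.1089] R [[-0.859, 0.007, 0.511], [-0.511, 0.008, -0.859], [-0.01, -1.0, -0.003]] F [-4.8  4.3  0. ] M [ 1.49  1.79 -0.07] gap 0.0314 q [ 0.09  0.42 -0.03 -0.01 -1.12  0.45]
time_s: 11.45
ee_pos: [0.5849, -0.1002, 0.1092]
tcp_rot: [-0.514, 1.91, -1.919]
ft_force: [0.6, -5.8, -5.8]
finger_gap: 0.0311
t 11.45 p [ 0.5849 -0.1002  0.1092] R [[-0.859, 0.013, 0.511], [-0.511, -0.001, -0.859], [-0.011, -1.0, 0.008]] F [ 0.6 -5.8 -5.8] M [-2.   -0.39 -0.09] gap 0.0311 q [ 0.1   0.41 -0.04  0.   -1.11  0.44]
```

```bash
python3 -m crank '[[[0.005,0,0.004,0,0,0,-1],[0,0.02,0,0,0.014,0,-1],[0,0.025,0,0,0.014,0,-1],[0,0.025,0,0,0.014,0,-1],[0,0.025,0,0,0.014,0,-1],[0,0.025,0,0,0.014,0,-1]]]'; python3 -c "
from h import *
st();print(yaw())"
```

```text
time_s: 11.95
ee_pos: [0.5859, -0.0995, 0.0987]
tcp_rot: [-0.301, 2.046, -2.05]
ft_force: [-0.8, -2.0, -2.9]
finger_gap: 0.0312
t 11.95 p [ 0.5859 -0.0995  0.0987] R [[-0.953, 0.017, 0.303], [-0.303, 0.001, -0.953], [-0.017, -1.0, 0.004]] F [-0.8 -2.  -2.9] M [-0.86  0.45  0.04] gap 0.0312 q [ 0.09  0.42 -0.06  0.   -1.08  0.21]
-162.3317630736667
```

The socket dropped over the shaft (z 0.0987) at a crank yaw of about −72°. Now I'll push it home.

```bash
python3 -m crank '[[[0,0.025,0,0,0,0,-1],[0,0.025,0,0,0,0,-1],[0,0.025,0,0,0,0,-1],[0,0.025,0,0,0,0,-1],[0,0.025,0,0,0,0,-1],[0,0.025,0,0,0,0,-1]]]'; python3 -c "
from h import *
st();print(yaw())"
```

```text
time_s: 12.45
ee_pos: [0.586, -0.0995, 0.0897]
tcp_rot: [-0.304, 2.04, -2.048]
ft_force: [-8.8, 2.0, 14.6]
finger_gap: 0.0315
t 12.45 p [ 0.586  -0.0995  0.0897] R [[-0.951, 0.019, 0.309], [-0.309, -0.001, -0.951], [-0.018, -1.0, 0.007]] F [-8.8  2.  14.6] M [ 0.51  3.43 -0.15] gap 0.0315 q [ 0.1   0.42 -0.07  0.   -1.06  0.22]
-162.01409739792317
```

```bash
python3 -m crank '[[[0,0,0,0,0,0,0.2],[0,0,0,0,0,0,0.2],[0,0,0,0,0,0,0.2],[0,-0.05,0,0,0,0,0.2],[0,-0.15,0,0,0,0,0.2],[0,-0.2,0,0,0,0,0.2],[0,-0.2,0,0,0,0,0.2],[0,-0.15,0,0,0,0,0.2],[0,0,0,0,0,0,0.2],[0,0,0,0,0,0,0.2]]]'; python3 red.py; python3 -c "
from h import *
d=grab('scene')
cv2.imwrite('pics/g4.png',cv2.convertScaleAbs(cv2.resize(d['image'][115:215,170:290],(720,600),interpolation=cv2.INTER_CUBIC),alpha=1.7))"
```

```text
time_s: 13.28
ee_pos: [0.5891, -0.0974, 0.1719]
tcp_rot: [-0.295, 2.032, -2.039]
ft_force: [0.2, 0.3, -0.1]
finger_gap: 0.0511
t 13.28 p [ 0.5891 -0.0974  0.1719] R [[-0.949, 0.032, 0.314], [-0.314, 0.002, -0.95], [-0.031, -0.999, 0.009]] F [ 0.2  0.3 -0.1] M [ 0.04  0.17 -0.  ] gap 0.0511 q [ 0.1   0.36  0.05  0.   -1.23  0.22]
145 207.0 1 [ 0.6146 -0.1732  0.1196]
146 209.0 5 [ 0.6113 -0.1655  0.1192]
147 209.0 5 [ 0.6127 -0.1652  0.1156]
148 209.0 5 [ 0.6133 -0.1629  0.1124]
149 209.5 4 [ 0.6114 -0.1638  0.1077]
150 209.5 4 [ 0.6119 -0.1636  0.1033]
151 209.5 4 [ 0.6125 -0.1632  0.099 ]
152 209.5 4 [ 0.613  -0.1628  0.0955]
153 210.0 5 [ 0.6121 -0.1625  0.0913]
154 210.0 5 [ 0.612  -0.1625  0.0869]
155 210.0 5 [ 0.612  -0.1633  0.0825]
156 210.5 4 [ 0.6112 -0.162   0.0787]
157 210.0 1 [ 0.6113 -0.1665  0.0712]
```

View pics/g4.png

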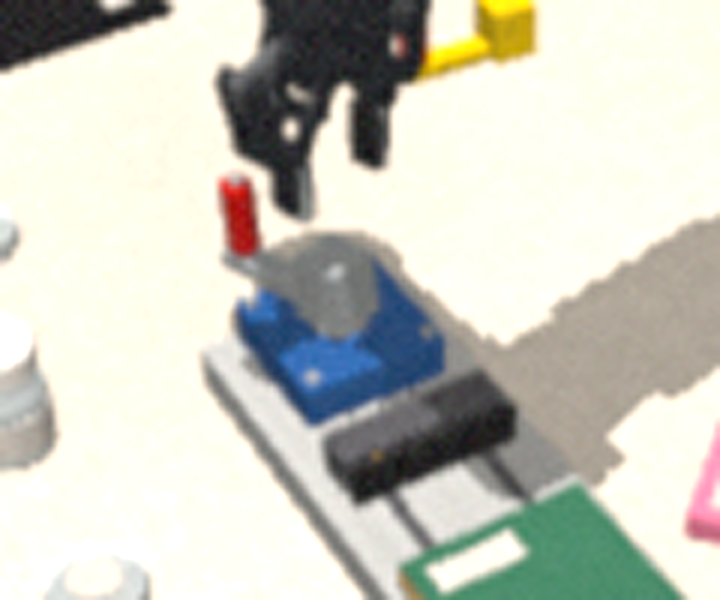

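```bash
python3 -c "
from h import *
plan([.6085,-.1685,.150],-160,5,0.1)"
```

```text
[[0.007,0.042,0.147,-0.001,-0.002,-0.002,0.1],[0.008,0.042,0.147,-0.001,-0.002,-0.002,0.1],[0.008,0.042,0.147,-0.001,-0.002,-0.002,0.1],[0.009,0.041,0.147,-0.001,-0.002,-0.002,0.1],[0.01,0.041,0.147,-0.001,-0.002,-0.002,0.1]]
```

```bash
python3 -m crank '[[[0.007,0.042,0.147,-0.001,-0.002,-0.002,0.1],[0.008,0.042,0.147,-0.001,-0.002,-0.002,0.1],[0.008,0.042,0.147,-0.001,-0.002,-0.002,0.1],[0.009,0.042,0.147,-0.001,-0.002,-0.002,0.1],[0.008,0.03,0.1,-0.001,-0.002,-0.002,0.1],[0,0,0,0,0,0,0.1],[0,0,0,0,0,0,0.1]]]'; python3 -c "
from h import *
st();plan([.6085,-.1685,.103],-160,4,0.1)"
```

```text
time_s: 14.22
ee_pos: [0.6069, -0.1658, 0.1468]
tcp_rot: [-0.375, 2.043, -2.025]
ft_force: [-0.7, -0.0, -0.6]
finger_gap: 0.047
t 14.22 p [ 0.6069 -0.1658  0.1468] R [[-0.938, -0.013, 0.346], [-0.346, 0.007, -0.938], [0.01, -1.0, -0.011]] F [-0.7 -0.  -0.6] M [ 0.02 -0.01 -0.05] gap 0.047 q [-0.02  0.47  0.15 -0.01 -1.27  0.38]
[[-0.003,0.109,0.009,0.001,0.0,0.001,0.1],[-0.002,0.109,0.009,0.001,0.0,0.001,0.1],[-0.002,0.11,0.008,0.001,0.0,0.001,0.1],[-0.002,0.11,0.008,0.001,0.0,0.001,0.1]]
```

```bash
python3 -m crank '[[[-0.002,0.109,0.009,0.001,0,0.001,0.1],[-0.002,0.109,0.009,0.001,0,0.001,0.1],[-0.002,0.109,0.009,0.001,0,0.001,0.1],[-0.002,0.09,0.008,0.001,0,0.001,0.1],[0,0,0,0,0,0,0.1],[0,0,0,0,0,0,-1],[0,0,0,0,0,0,-1],[0,0,0,0,0,0,-1],[0,0,0,0,0,0,-1],[0,0,0,0,0,0,-1],[0,0,0,0,0,0,-1]]]'; python3 -c "
from h import *
st()"
```

```text
time_s: 15.13
ee_pos: [0.6089, -0.165, 0.1065]
tcp_rot: [-0.357, 2.022, -2.027]
ft_force: [-0.1, -1.1, -3.1]
finger_gap: 0.0187
t 15.13 p [ 0.6089 -0.165   0.1065] R [[-0.937, 0.007, 0.348], [-0.348, -0.001, -0.937], [-0.007, -1.0, 0.004]] F [-0.1 -1.1 -3.1] M [-0.42 -0.09 -0.02] gap 0.0187 q [-0.02  0.48  0.07  0.   -1.15  0.37]
```

```bash
cat >> h.py <<'E'
def wind(c,n,dd,claw=-1,r=.07,corr=.0):
    "print rows along the circle about c (TCP space), dd deg per row clockwise"
    s=bot.sense(); p=np.array(s['ee_pos']); R0=R.from_rotvec(s['tcp_rot']); c=np.array(c)
    psi=np.arctan2(*(p[:2]-c)[::-1]); F=np.array(s['ft_force']); er=np.array([np.cos(psi),np.sin(psi)]); et=np.array([np.sin(psi),-np.cos(psi)])
    print('t',round(s['time_s'],2),'psi',round(np.degrees(psi),1),'r',round(np.hypot(*(p[:2]-c)),4),'z',round(p[2],4),'Frad',round(F[:2]@er,1),'Ftan',round(F[:2]@et,1),'Fz',round(F[2],1),'gap',round(s['finger_gap'],4),'q',np.round(s['joint_pos'],2))
    open('/tmp/log.txt','a').write(f"{s['time_s']} {p[0]} {p[1]} {psi} {F@np.r_[er,0]} {F@np.r_[et,0]}\n")
    rel=(R0.inv()*Rt(-160)).as_rotvec()/n/np.pi; q0=p[:2]; o=[]
    for i in range(1,n+1):
        a=psi-np.radians(dd)*i; rr=np.hypot(*(p[:2]-c)); rr=rr+(r-rr)*i/n
        q=c+rr*np.array([np.cos(a),np.sin(a)]); v=Rt(-160).inv().apply(np.r_[q-q0,0])*10; q0=q
        o.append([round(float(x),3) for x in (v[0],(p[2]-.1045)/n*10 if abs(p[2]-.1045)>.003 else 0,v[2],*rel,claw)])
    print('[['+','.join('['+','.join(f'{x:g}' for x in w)+']' for w in o)+']]')
E
python3 -c "
from h import *
wind([.5873,-.0984],6,8)"
```

```text
t 15.13 psi -72.0 r 0.0701 z 0.1065 Frad 1.0 Ftan 0.4 Fz -3.1 gap 0.0187 q [-0.02  0.48  0.07  0.   -1.15  0.37]
[[[0.097,0,-0.01,-0,0,-0,-1],[0.095,0,-0.024,-0,0,-0,-1],[0.091,0,-0.037,-0,0,-0,-1],[0.085,0,-0.049,-0,0,-0,-1],[0.077,0,-0.06,-0,0,-0,-1],[0.068,0,-0.07,-0,0,-0,-1]]]
```

```bash
python3 -m crank '[[[0.097,0,-0.01,0,0,0,-1],[0.095,0,-0.024,0,0,0,-1],[0.091,0,-0.037,0,0,0,-1],[0.085,0,-0.049,0,0,0,-1],[0.077,0,-0.06,0,0,0,-1],[0.068,0,-0.07,0,0,0,-1]]]'; python3 -c "
from h import *
st();wind([.5873,-.0984],8,8)"
```

```text
time_s: 15.63
ee_pos: [0.562, -0.1646, 0.1089]
tcp_rot: [-0.335, 1.997, -2.031]
ft_force: [4.1, -7.5, -7.3]
finger_gap: 0.0184
t 15.63 p [ 0.562  -0.1646  0.1089] R [[-0.936, 0.032, 0.35], [-0.351, -0.011, -0.936], [-0.026, -0.999, 0.022]] F [ 4.1 -7.5 -7.3] M [-3.27 -1.12 -0.08] gap 0.0184 q [-0.01  0.38 -0.09  0.01 -1.07  0.36]
t 15.63 psi -110.9 r 0.0709 z 0.1089 Frad 5.6 Ftan -6.5 Fz -7.3 gap 0.0184 q [-0.01  0.38 -0.09  0.01 -1.07  0.36]
[[[0.069,0.006,-0.07,-0.001,0,-0.001,-1],[0.059,0.006,-0.079,-0.001,0,-0.001,-1],[0.047,0.006,-0.087,-0.001,0,-0.001,-1],[0.034,0.006,-0.092,-0.001,0,-0.001,-1],[0.021,0.006,-0.096,-0.001,0,-0.001,-1],[0.008,0.006,-0.098,-0.001,0,-0.001,-1],[-0.006,0.006,-0.098,-0.001,0,-0.001,-1],[-0.02,0.006,-0.096,-0.001,0,-0.001,-1]]]
```

```bash
python3 -m crank '[[[0.069,0.008,-0.068,-0.001,0,-0.001,-1],[0.059,0.008,-0.077,-0.001,0,-0.001,-1],[0.047,0.008,-0.085,-0.001,0,-0.001,-1],[0.034,0.008,-0.092,-0.001,0,-0.001,-1],[0.021,0.008,-0.096,-0.001,0,-0.001,-1],[0.008,0.008,-0.098,-0.001,0,-0.001,-1],[-0.006,0.008,-0.098,-0.001,0,-0.001,-1],[-0.02,0.008,-0.096,-0.001,0,-0.001,-1]]]'; python3 -c "
from h import *
st();wind([.5873,-.0984],8,9)"
```

```text
time_s: 16.3
ee_pos: [0.5192, -0.122, 0.11]
tcp_rot: [-0.362, 1.993, -2.053]
ft_force: [-6.6, -8.9, 6.0]
finger_gap: 0.0185
t 16.3 p [ 0.5192 -0.122   0.11  ] R [[-0.936, 0.011, 0.352], [-0.352, -0.028, -0.936], [-0.001, -1.0, 0.03]] F [-6.6 -8.9  6. ] M [-3.4   1.75 -0.23] gap 0.0185 q [ 0.08  0.3  -0.22  0.03 -1.05  0.26]
t 16.3 psi -160.9 r 0.072 z 0.11 Frad 9.2 Ftan -6.2 Fz 6.0 gap 0.0185 q [ 0.08  0.3  -0.22  0.03 -1.05  0.26]
[[[-0.013,0.007,-0.112,-0.001,0,-0,-1],[-0.03,0.007,-0.108,-0.001,0,-0,-1],[-0.047,0.007,-0.102,-0.001,0,-0,-1],[-0.062,0.007,-0.093,-0.001,0,-0,-1],[-0.075,0.007,-0.082,-0.001,0,-0,-1],[-0.087,0.007,-0.069,-0.001,0,-0,-1],[-0.096,0.007,-0.054,-0.001,0,-0,-1],[-0.103,0.007,-0.038,-0.001,0,-0,-1]]]
```

```bash
python3 -m crank '[[[-0.013,0.002,-0.116,-0.001,0,0,-1],[-0.03,0.002,-0.112,-0.001,0,0,-1],[-0.047,0.002,-0.104,-0.001,0,0,-1],[-0.062,0.002,-0.094,-0.001,0,0,-1],[-0.075,0.002,-0.082,-0.001,0,0,-1],[-0.087,0.002,-0.069,-0.001,0,0,-1],[-0.096,0.002,-0.054,-0.001,0,0,-1],[-0.103,0.002,-0.038,-0.001,0,0,-1]]]'>/dev/null; python3 -c "
from h import *
st();wind([.5855,-.0989],9,9)"
```

```text
t 16.97 p [ 0.5346 -0.0505  0.1123] R [[-0.936, -0.013, 0.351], [-0.35, -0.024, -0.936], [0.02, -1.0, 0.018]] F [-10.    1.3   8.2] M [-0.07  3.06 -0.13] gap 0.0186 q [ 0.21  0.32 -0.18  0.02 -1.09  0.14]
t 16.97 psi 136.5 r 0.0703 z 0.1123 Frad 8.2 Ftan -5.9 Fz 8.2 gap 0.0186 q [ 0.21  0.32 -0.18  0.02 -1.09  0.14]
[[[-0.102,0.009,-0.041,-0.001,0,0.001,-1],[-0.107,0.009,-0.024,-0.001,0,0.001,-1],[-0.11,0.009,-0.007,-0.001,0,0.001,-1],[-0.11,0.009,0.01,-0.001,0,0.001,-1],[-0.107,0.009,0.027,-0.001,0,0.001,-1],[-0.101,0.009,0.043,-0.001,0,0.001,-1],[-0.093,0.009,0.059,-0.001,0,0.001,-1],[-0.083,0.009,0.072,-0.001,0,0.001,-1],[-0.07,0.009,0.084,-0.001,0,0.001,-1]]]
```

```bash
python3 -m crank '[[[-0.102,0.015,-0.041,-0.001,0,0.001,-1],[-0.107,0.015,-0.024,-0.001,0,0.001,-1],[-0.11,0.015,-0.007,-0.001,0,0.001,-1],[-0.11,0.015,0.01,-0.001,0,0.001,-1],[-0.107,0.015,0.027,-0.001,0,0.001,-1],[-0.101,0.01,0.043,-0.001,0,0.001,-1],[-0.093,0.01,0.059,-0.001,0,0.001,-1],[-0.083,0.01,0.072,-0.001,0,0.001,-1],[-0.07,0.01,0.084,-0.001,0,0.001,-1]]]'>/dev/null; python3 -c "
from h import *
st();wind([.5855,-.0989],9,9)
d=grab('scene')
cv2.imwrite('pics/g5.png',cv2.convertScaleAbs(cv2.resize(d['image'][115:215,170:290],(720,600),interpolation=cv2.INTER_CUBIC),alpha=1.7))"
```

```text
t 17.72 p [ 0.6202 -0.038   0.1111] R [[-0.934, -0.006, 0.356], [-0.356, 0.01, -0.934], [0.002, -1.0, -0.011]] F [-5.2  3.8  4.8] M [0.44 1.79 0.03] gap 0.0183 q [ 0.18  0.47  0.07 -0.01 -1.17  0.19]
t 17.72 psi 60.3 r 0.07 z 0.1111 Frad 0.7 Ftan -6.4 Fz 4.8 gap 0.0183 q [ 0.18  0.47  0.07 -0.01 -1.17  0.19]
[[[-0.064,0.007,0.089,0,0.001,0,-1],[-0.05,0.007,0.098,0,0.001,0,-1],[-0.034,0.007,0.105,0,0.001,0,-1],[-0.017,0.007,0.109,0,0.001,0,-1],[0,0.007,0.11,0,0.001,0,-1],[0.018,0.007,0.108,0,0.001,0,-1],[0.034,0.007,0.104,0,0.001,0,-1],[0.05,0.007,0.098,0,0.001,0,-1],[0.065,0.007,0.089,0,0.001,0,-1]]]
```

View pics/g5.png

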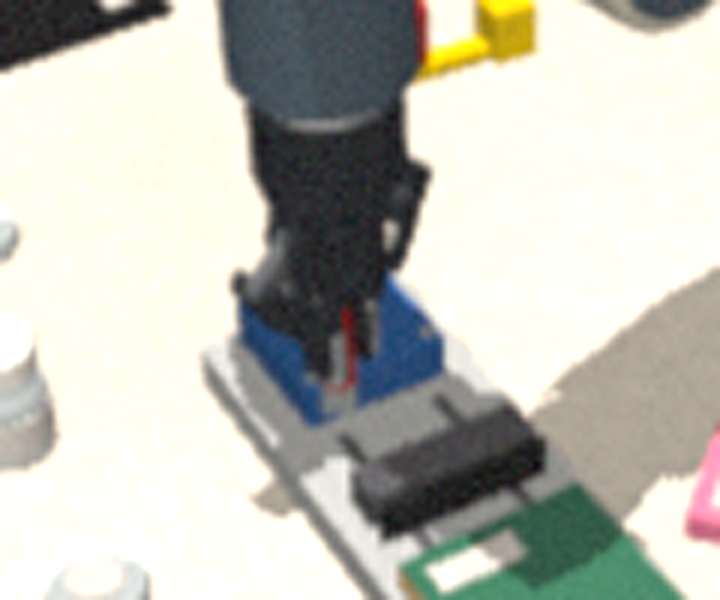

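```bash
python3 -m crank '[[[-0.064,0.012,0.089,0,0.001,0,-1],[-0.05,0.012,0.098,0,0.001,0,-1],[-0.034,0.012,0.105,0,0.001,0,-1],[-0.017,0.012,0.109,0,0.001,0,-1],[0,0.012,0.11,0,0.001,0,-1],[0.018,0.012,0.108,0,0.001,0,-1],[0.034,0.012,0.104,0,0.001,0,-1],[0.05,0.012,0.098,0,0.001,0,-1],[0.065,0.012,0.089,0,0.001,0,-1]]]'>/dev/null; python3 -c "
from h import *
wind([.5855,-.0989],10,9)"
```

```text
t 18.52 psi -15.6 r 0.0698 z 0.1081 Frad -2.5 Ftan -5.4 Fz 3.1 gap 0.0185 q [ 0.05  0.55  0.2  -0.02 -1.22  0.3 ]
[[[0.07,0.004,0.084,0.001,-0,-0,-1],[0.083,0.004,0.072,0.001,-0,-0,-1],[0.093,0.004,0.058,0.001,-0,-0,-1],[0.101,0.004,0.043,0.001,-0,-0,-1],[0.106,0.004,0.026,0.001,-0,-0,-1],[0.109,0.004,0.01,0.001,-0,-0,-1],[0.109,0.004,-0.008,0.001,-0,-0,-1],[0.107,0.004,-0.025,0.001,-0,-0,-1],[0.102,0.004,-0.041,0.001,-0,-0,-1],[0.094,0.004,-0.057,0.001,-0,-0,-1]]]
```

```bash
python3 -m crank '[[[0.07,0.004,0.084,0.001,0,0,-1],[0.083,0.004,0.072,0.001,0,0,-1],[0.093,0.004,0.058,0.001,0,0,-1],[0.101,0.004,0.043,0.001,0,0,-1],[0.106,0.004,0.026,0.001,0,0,-1],[0.109,0.004,0.01,0.001,0,0,-1],[0.109,0.004,-0.008,0.001,0,0,-1],[0.107,0.004,-0.025,0.001,0,0,-1],[0.102,0.004,-0.041,0.001,0,0,-1],[0.094,0.004,-0.057,0.001,0,0,-1]]]'>/dev/null; python3 -c "
from h import *
wind([.5855,-.0989],11,9)"
```

```text
t 19.35 psi -87.8 r 0.0674 z 0.1109 Frad 12.8 Ftan -6.9 Fz -6.5 gap 0.0182 q [-0.01  0.41 -0.04  0.01 -1.06  0.35]
[[[0.099,0.006,-0.038,-0.001,-0,-0.002,-1],[0.092,0.006,-0.053,-0.001,-0,-0.002,-1],[0.083,0.006,-0.067,-0.001,-0,-0.002,-1],[0.072,0.006,-0.08,-0.001,-0,-0.002,-1],[0.058,0.006,-0.09,-0.001,-0,-0.002,-1],[0.044,0.006,-0.099,-0.001,-0,-0.002,-1],[0.028,0.006,-0.105,-0.001,-0,-0.002,-1],[0.011,0.006,-0.108,-0.001,-0,-0.002,-1],[-0.006,0.006,-0.109,-0.001,-0,-0.002,-1],[-0.023,0.006,-0.107,-0.001,-0,-0.002,-1],[-0.039,0.006,-0.102,-0.001,-0,-0.002,-1]]]
```

```bash
python3 -m crank '[[[0.103,0.01,-0.026,-0.001,0,-0.001,-1],[0.095,0.01,-0.045,-0.001,0,-0.001,-1],[0.084,0.008,-0.062,-0.001,0,-0.001,-1],[0.072,0.008,-0.078,-0.001,0,-0.001,-1],[0.058,0.008,-0.09,-0.001,0,-0.001,-1],[0.044,0.008,-0.099,-0.001,0,-0.001,-1],[0.028,0.008,-0.105,-0.001,0,-0.001,-1],[0.011,0.008,-0.108,-0.001,0,-0.001,-1],[-0.006,0.008,-0.109,-0.001,0,-0.001,-1],[-0.023,0.008,-0.107,-0.001,0,-0.001,-1],[-0.039,0.008,-0.102,-0.001,0,-0.001,-1]]]'>/dev/null; python3 -c "
from h import *
wind([.5855,-.0989],10,9)"
```

```text
t 20.27 psi -167.7 r 0.0711 z 0.1082 Frad 11.0 Ftan -5.9 Fz 8.8 gap 0.0185 q [ 0.1   0.28 -0.25  0.04 -1.02  0.23]
[[[-0.025,0.004,-0.109,-0.001,0,-0,-1],[-0.041,0.004,-0.103,-0.001,0,-0,-1],[-0.057,0.004,-0.095,-0.001,0,-0,-1],[-0.071,0.004,-0.085,-0.001,0,-0,-1],[-0.083,0.004,-0.073,-0.001,0,-0,-1],[-0.094,0.004,-0.059,-0.001,0,-0,-1],[-0.101,0.004,-0.044,-0.001,0,-0,-1],[-0.107,0.004,-0.027,-0.001,0,-0,-1],[-0.11,0.004,-0.01,-0.001,0,-0,-1],[-0.11,0.004,0.007,-0.001,0,-0,-1]]]
```

```bash
python3 -m crank '[[[-0.023,0.004,-0.112,-0.001,0,0,-1],[-0.041,0.004,-0.106,-0.001,0,0,-1],[-0.057,0.004,-0.097,-0.001,0,0,-1],[-0.071,0.004,-0.085,-0.001,0,0,-1],[-0.083,0.004,-0.073,-0.001,0,0,-1],[-0.094,0.004,-0.059,-0.001,0,0,-1],[-0.101,0.004,-0.044,-0.001,0,0,-1],[-0.107,0.004,-0.027,-0.001,0,0,-1],[-0.11,0.004,-0.01,-0.001,0,0,-1],[-0.11,0.004,0.007,-0.001,0,0,-1]]]'>/dev/null; python3 -c "
from h import *
wind([.5855,-.0989],6,7)
for n in('scene','top'):
    d=grab(n)
    f=K(d);v,u=np.mgrid[:384,:512];D=d['depth'];Rm=cv2.Rodrigues(d['rvec'])[0]
    P=(np.stack([(u-d['cx'])/f*D,(v-d['cy'])/f*D,D],-1)-d['tvec'].ravel())@Rm
    h=cv2.cvtColor(d['image'],cv2.COLOR_BGR2HSV)
    g=(h[...,0]>50)&(h[...,0]<95)&(h[...,1]>70)&(P[...,2]>.035)&(P[...,2]<.06)&(abs(P[...,0]-.597)<.08)&(abs(P[...,1]-.13)<.15)
    q=P[g];print(n,len(q),'sample y',np.percentile(q[:,1],[1,50,99]).round(4) if len(q) else '')
    # top profile along y on the centreline
    pr=[]
    for y in np.arange(.0,.26,.004):
        m=(abs(P[...,1]-y)<.002)&(abs(P[...,0]-.597)<.04)&(D>0); pr.append(int(round(np.median(P[m][:,2])*1000)) if m.sum()>2 else -1)
    print(pr)
"
```

```text
t 21.1 psi 117.7 r 0.0718 z 0.1093 Frad 14.5 Ftan -5.4 Fz 11.3 gap 0.0184 q [ 0.23  0.36 -0.13  0.01 -1.11  0.12]
[[[-0.087,0.008,-0.003,-0,-0,0.001,-1],[-0.087,0.008,0.007,-0,-0,0.001,-1],[-0.085,0.008,0.018,-0,-0,0.001,-1],[-0.082,0.008,0.028,-0,-0,0.001,-1],[-0.078,0.008,0.037,-0,-0,0.001,-1],[-0.072,0.008,0.046,-0,-0,0.001,-1]]]
scene 1036 sample y [0.076  0.1444 0.1958]
[373, 359, 372, 369, 446, 464, 470, 472, 471, 474, 460, 457, 448, 447, 449, 444, 59, 468, 59, 59, 457, 452, 444, 430, 445, 443, 437, 437, 436, 442, 433, 446, 434, 431, 441, 52, 439, 50, 51, 240, 436, 50, 50, 49, 50, 48, 48, 48, 48, 40, 31, 31, -1, -1, -1, 56, 57, 57, 57, 57, 46, 29, 13, 1, 0]
top 340 sample y [0.0801 0.1556 0.1926]
[512, 511, 511, 510, 508, 490, 484, 490, 487, 488, 488, 488, 484, 484, 486, 481, 482, 484, 484, 486, 483, 482, 477, 478, 482, 481, 478, 478, 471, 477, 471, 464, 474, 467, 52, 467, 50, 48, 49, 47, 50, 48, 50, 51, 47, 46, 48, 47, 49, 50, 30, 31, 29, 29, 28, 42, 53, 60, 56, 56, 55, 33, 26, 0, -1]
```

```bash
python3 -m crank '[[[-0.1,0.006,0.008,0,0,0,-1],[-0.1,0.006,0.016,0,0,0,-1],[-0.097,0.006,0.028,0,0,0,-1],[-0.091,0.006,0.041,0,0,0,-1],[-0.083,0.006,0.053,0,0,0,-1],[-0.074,0.006,0.065,0,0,0,-1],[-0.064,0.006,0.076,0,0,0,-1],[-0.053,0.006,0.085,0,0,0,-1]]]'>/dev/null; python3 -c "
from h import *
wind([.5855,-.0989],6,6)"
```

```text
t 21.87 psi 58.9 r 0.0711 z 0.1094 Frad 3.3 Ftan -6.1 Fz 3.5 gap 0.0185 q [ 0.19  0.49  0.09 -0.   -1.2   0.16]
[[[-0.042,0.008,0.061,0,0,0.001,-1],[-0.035,0.008,0.065,0,0,0.001,-1],[-0.028,0.008,0.068,0,0,0.001,-1],[-0.021,0.008,0.071,0,0,0.001,-1],[-0.013,0.008,0.072,0,0,0.001,-1],[-0.006,0.008,0.073,0,0,0.001,-1]]]
```

```bash
python3 -m crank '[[[-0.042,0.008,0.061,0,0,0,-1],[-0.035,0.008,0.065,0,0,0,-1],[-0.028,0.008,0.068,0,0,0,-1],[-0.021,0.008,0.071,0,0,0,-1],[-0.013,0.008,0.072,0,0,0,-1],[-0.006,0.008,0.073,0,0,0,-1]]]'>/dev/null; python3 -c "
from h import *
wind([.5855,-.0989],6,6)"
```

```text
t 22.37 psi 27.2 r 0.0707 z 0.1084 Frad -1.3 Ftan -6.3 Fz 3.2 gap 0.0184 q [ 0.13  0.55  0.19 -0.01 -1.24  0.23]
[[[-0.004,0.006,0.074,0.001,0,0.002,-1],[0.003,0.006,0.074,0.001,0,0.002,-1],[0.011,0.006,0.073,0.001,0,0.002,-1],[0.019,0.006,0.071,0.001,0,0.002,-1],[0.026,0.006,0.069,0.001,0,0.002,-1],[0.033,0.006,0.066,0.001,0,0.002,-1]]]
```

```bash
python3 -m crank '[[[-0.004,0.006,0.074,0.001,0,0.001,-1],[0.003,0.006,0.074,0.001,0,0.001,-1],[0.011,0.006,0.073,0.001,0,0.001,-1],[0.019,0.006,0.071,0.001,0,0.001,-1],[0.026,0.006,0.069,0.001,0,0.001,-1]]]'>/dev/null; python3 -c "
from h import *
wind([.5855,-.0989],4,4)"
```

```text
t 22.78 psi 2.0 r 0.0697 z 0.1086 Frad -1.4 Ftan -6.2 Fz 3.2 gap 0.0185 q [ 0.09  0.55  0.2  -0.01 -1.23  0.27]
[[[0.016,0.01,0.046,0.001,0.001,0.001,-1],[0.019,0.01,0.045,0.001,0.001,0.001,-1],[0.022,0.01,0.043,0.001,0.001,0.001,-1],[0.025,0.01,0.042,0.001,0.001,0.001,-1]]]
```

```bash
python3 -m crank '[[[0.016,0.005,0.046,0.001,0,0.001,-1],[0.019,0.005,0.045,0.001,0,0.001,-1],[0.022,0.005,0.043,0.001,0,0.001,-1],[0.025,0.005,0.042,0.001,0,0.001,-1]]]'>/dev/null; python3 -c "
from h import *
wind([.5855,-.0989],4,4)"
```

```text
t 23.12 psi -9.3 r 0.0689 z 0.1092 Frad -2.3 Ftan -6.2 Fz 2.8 gap 0.0186 q [ 0.06  0.54  0.18 -0.01 -1.2   0.3 ]
[[[0.023,0.012,0.043,0,0.001,-0.001,-1],[0.026,0.012,0.041,0,0.001,-0.001,-1],[0.029,0.012,0.039,0,0.001,-0.001,-1],[0.031,0.012,0.037,0,0.001,-0.001,-1]]]
```

```bash
python3 -m crank '[[[0.025,0.006,0.052,0,0,0,-1],[0.029,0.006,0.05,0,0,0,-1],[0.032,0.006,0.048,0,0,0,-1],[0.036,0.006,0.046,0,0,0,-1]]]'>/dev/null; python3 -c "
from h import *
wind([.5855,-.0989],4,4)"
```

```text
t 23.45 psi -22.4 r 0.0688 z 0.1089 Frad -3.2 Ftan -5.8 Fz 2.2 gap 0.0186 q [ 0.04  0.54  0.18 -0.02 -1.2   0.33]
[[[0.032,0.011,0.036,0.001,0.001,-0.001,-1],[0.034,0.011,0.034,0.001,0.001,-0.001,-1],[0.037,0.011,0.032,0.001,0.001,-0.001,-1],[0.039,0.011,0.029,0.001,0.001,-0.001,-1]]]
```

```bash
python3 -m crank '[[[0.036,0.006,0.042,0,0,0,-1],[0.04,0.006,0.038,0,0,0,-1],[0.042,0.006,0.035,0,0,0,-1]]]'>/dev/null; python3 -c "
from h import *
wind([.5855,-.0989],4,4)"
```

```text
t 23.7 psi -31.3 r 0.0687 z 0.109 Frad -1.8 Ftan -6.0 Fz 1.5 gap 0.0182 q [ 0.02  0.53  0.17 -0.03 -1.19  0.36]
[[[0.037,0.011,0.031,0.002,0.001,-0.002,-1],[0.039,0.011,0.029,0.002,0.001,-0.002,-1],[0.041,0.011,0.026,0.002,0.001,-0.002,-1],[0.043,0.011,0.023,0.002,0.001,-0.002,-1]]]
```

```bash
python3 -m crank '[[[0.041,0.006,0.034,0.001,0,-0.001,-1],[0.044,0.006,0.031,0.001,0,-0.001,-1],[0.046,0.006,0.028,0.001,0,-0.001,-1]]]'>/dev/null; python3 -c "
from h import *
wind([.5855,-.0989],4,4)"
```

```text
t 23.95 psi -39.7 r 0.0686 z 0.109 Frad -2.1 Ftan -5.3 Fz 0.9 gap 0.0184 q [ 0.01  0.52  0.15 -0.03 -1.18  0.37]
[[[0.041,0.011,0.026,0.001,0.001,-0.002,-1],[0.043,0.011,0.023,0.001,0.001,-0.002,-1],[0.044,0.011,0.02,0.001,0.001,-0.002,-1],[0.046,0.011,0.017,0.001,0.001,-0.002,-1]]]
```

```bash
python3 -m crank '[[[0.046,0.006,0.028,0.001,0,-0.001,-1],[0.048,0.006,0.025,0.001,0,-0.001,-1],[0.05,0.006,0.022,0.001,0,-0.001,-1]]]'>/dev/null; python3 -c "
from h import *
wind([.5855,-.0989],4,4)"
```

```text
t 24.2 psi -47.3 r 0.0685 z 0.1091 Frad -1.6 Ftan -6.9 Fz 0.6 gap 0.0182 q [-0.    0.51  0.13 -0.02 -1.17  0.38]
[[[0.044,0.011,0.02,0.001,0.001,-0.002,-1],[0.045,0.011,0.017,0.001,0.001,-0.002,-1],[0.046,0.011,0.014,0.001,0.001,-0.002,-1],[0.048,0.011,0.011,0.001,0.001,-0.002,-1]]]
```

```bash
python3 -m crank '[[[0.05,0.006,0.022,0.001,0,-0.001,-1],[0.052,0.006,0.019,0.001,0,-0.001,-1],[0.054,0.006,0.016,0.001,0,-0.001,-1]]]'>/dev/null; python3 -c "
from h import *
wind([.5855,-.0989],4,4)"
```

```text
t 24.45 psi -53.7 r 0.0682 z 0.1094 Frad -2.5 Ftan -8.6 Fz -0.8 gap 0.0186 q [-0.01  0.49  0.1  -0.02 -1.14  0.38]
[[[0.045,0.012,0.016,0,0.002,-0.003,-1],[0.047,0.012,0.013,0,0.002,-0.003,-1],[0.048,0.012,0.01,0,0.002,-0.003,-1],[0.048,0.012,0.006,0,0.002,-0.003,-1]]]
```

```bash
python3 -m crank '[[[0.054,0.006,0.016,0,0,-0.001,-1],[0.056,0.006,0.013,0,0,-0.001,-1],[0.056,0.006,0.01,0,0,-0.001,-1]]]'>/dev/null; python3 -c "
from h import *
wind([.5855,-.0989],4,4)"
```

```text
t 24.7 psi -59.3 r 0.0681 z 0.1098 Frad -0.4 Ftan -8.8 Fz -3.0 gap 0.0184 q [-0.02  0.48  0.08 -0.02 -1.12  0.4 ]
[[[0.046,0.013,0.012,0,0.002,-0.004,-1],[0.047,0.013,0.009,0,0.002,-0.004,-1],[0.048,0.013,0.005,0,0.002,-0.004,-1],[0.049,0.013,0.002,0,0.002,-0.004,-1]]]
```

```bash
python3 -m crank '[[[0.058,0.008,0.012,0,0,-0.001,-1],[0.059,0.008,0.009,0,0,-0.001,-1],[0.06,0.008,0.005,0,0,-0.001,-1]]]'>/dev/null; python3 -c "
from h import *
wind([.5855,-.0989],4,4)
s=bot.sense();print(s['qd'])"
```

```text
t 24.95 psi -64.5 r 0.0682 z 0.1097 Frad -1.3 Ftan -10.4 Fz -2.9 gap 0.0182 q [-0.02  0.46  0.05 -0.03 -1.1   0.41]
[[[0.047,0.013,0.007,-0,0.002,-0.005,-1],[0.048,0.013,0.004,-0,0.002,-0.005,-1],[0.049,0.013,0.001,-0,0.002,-0.005,-1],[0.049,0.013,-0.003,-0,0.002,-0.005,-1]]]
[-0.02302916 -0.06951258 -0.10906028 -0.01546015  0.10199299  0.04644679]
```

```bash
python3 -m crank '[[[0.06,0.008,0.005,0,0,-0.001,-1],[0.06,0.008,0.002,0,0,-0.001,-1]]]'>/dev/null; python3 -c "
from h import *
wind([.5855,-.0989],4,4)"
```

```text
t 25.12 psi -67.6 r 0.0682 z 0.1098 Frad -1.1 Ftan -11.9 Fz -2.9 gap 0.0186 q [-0.03  0.45  0.03 -0.03 -1.08  0.42]
[[[0.048,0.013,0.005,-0,0.002,-0.006,-1],[0.048,0.013,0.002,-0,0.002,-0.006,-1],[0.049,0.013,-0.002,-0,0.002,-0.006,-1],[0.049,0.013,-0.005,-0,0.002,-0.006,-1]]]
```

```bash
python3 -m crank '[[[0,0,0,0,0,0,-1],[0,0,0,0,0,0,0.1],[0,0,0,0,0,0,0.1],[0,0,0,0,0,0,0.1],[0,0,0,0,0,0,0.1]]]'; python3 -c "
from h import *
wind([.5855,-.0989],4,4)"
```

```text
time_s: 25.53
ee_pos: [0.6136, -0.1611, 0.1118]
tcp_rot: [-0.297, 1.989, -1.97]
ft_force: [0.4, 0.9, 0.1]
finger_gap: 0.0466
t 25.53 psi -65.7 r 0.0682 z 0.1118 Frad -0.6 Ftan -0.7 Fz 0.1 gap 0.0466 q [-0.03  0.45  0.04 -0.03 -1.08  0.42]
[[[0.048,0.018,0.006,-0,0.002,-0.007,-1],[0.048,0.018,0.003,-0,0.002,-0.007,-1],[0.049,0.018,-0,-0,0.002,-0.007,-1],[0.049,0.018,-0.004,-0,0.002,-0.007,-1]]]
```

```bash
python3 -m crank '[[[0,-0.08,0,0,0,0,0.1],[0,-0.15,0,0,0,0,0.1],[0,-0.25,0,0,0,0,0.1],[0,-0.25,0,0,0,0,0.1],[0,-0.2,0,0,0,0,0.1],[0.2,-0.1,0.2,0,0,0,0.1],[0.3,0,0.2,0,0,0,0.1],[0.3,0,0.2,0,0,0,0.1],[0.3,0,0.2,0,0,0,0.1],[0.2,0,0.1,0,0,0,0.1],[0,0,0,0,0,0,0.1],[0,0,0,0,0,0,0.1]]]'; python3 red.py; python3 -c "
from h import *
a=grab('scene')['image'];b=grab('top')['image']
A=cv2.resize(a[130:250,195:315],(400,400),interpolation=cv2.INTER_CUBIC);B=cv2.resize(b[135:235,240-60:340-20],(400*14//10,400),interpolation=cv2.INTER_CUBIC)[:, :400*14//10]
B=cv2.resize(b[150:220,180:320],(400,200),interpolation=cv2.INTER_CUBIC);B=cv2.copyMakeBorder(B,100,100,0,0,cv2.BORDER_CONSTANT)
cv2.imwrite('pics/f1.png',cv2.convertScaleAbs(np.hstack([A,B]),alpha=1.6))"
```

```text
time_s: 26.53
ee_pos: [0.5125, -0.3033, 0.2187]
tcp_rot: [-0.295, 1.981, -1.976]
ft_force: [-0.0, 0.8, -0.0]
finger_gap: 0.0469
t 26.53 p [ 0.5125 -0.3033  0.2187] R [[-0.925, 0.083, 0.371], [-0.37, 0.018, -0.929], [-0.084, -0.996, 0.014]] F [-0.   0.8 -0. ] M [-0.01  0.19  0.  ] gap 0.0469 q [-0.3   0.31  0.12 -0.04 -1.31  0.69]
```

View pics/f1.png

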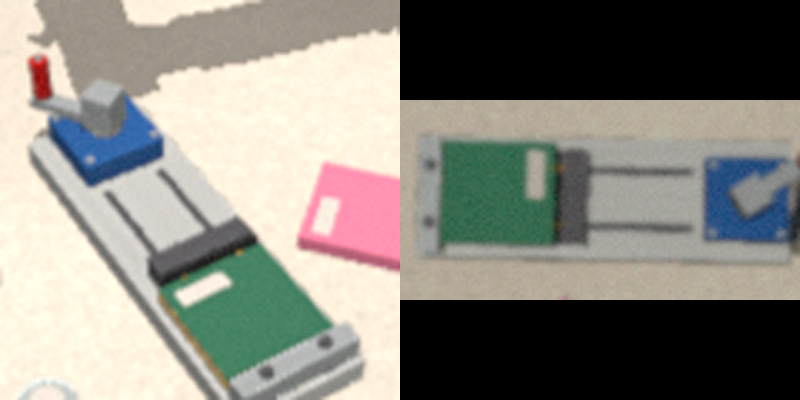

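```bash
python3 - <<'E'
from h import *
for n in('scene','top'):
    d=load(n);f=K(d);v,u=np.mgrid[:384,:512];D=d['depth'];Rm=cv2.Rodrigues(d['rvec'])[0]
    P=(np.stack([(u-d['cx'])/f*D,(v-d['cy'])/f*D,D],-1)-d['tvec'].ravel())@Rm
    r=np.hypot(P[...,0]-.588,P[...,1]+.1005); z=P[...,2]
    q=P[(r<.012)&(z>.09)&(z<.13)]; g=P[(abs(P[...,0]-.588)<.04)&(abs(P[...,1]+.1005)<.04)&(z>.055)&(z<.064)]
    h=P[(r>.055)&(r<.09)&(z>.112)&(z<.135)&(P[...,1]<-.1)]
    print(n,'hub top z',len(q),np.median(q[:,2]),np.percentile(q[:,2],[10,90]),'gearbox z',np.median(g[:,2]),'handle',len(h),np.median(h,0) if len(h) else '',np.max(h[:,2]) if len(h) else '')
E
```

```text
scene hub top z 31 0.10568180060613462 [0.10367671 0.10745653] gearbox z 0.0607445567405438 handle 30 [ 0.6267399  -0.15903895  0.12053572] 0.12586151613343194
top hub top z 55 0.10382878109195758 [0.09993172 0.10793337] gearbox z 0.05956432177897122 handle 10 [ 0.62745013 -0.15720179  0.12037875] 0.12298538655691489
```

The hub is home. I'll check the crank's angle for spring-back, because the clamping force depends on it.

```bash
python3 - <<'E'
from h import *
d=load('scene');im=d['image'].astype(float)
m=(im[...,2]>1.8*im[...,1])&(im[...,2]>1.8*im[...,0])&(im[...,2]>50)
n,L,s,c=cv2.connectedComponentsWithStats(m.astype(np.uint8))
for i in range(1,n):
    if s[i,4]>12: print(c[i].round(1),s[i])
f=K(d);C=np.array([[f,0,float(d['cx'])],[0,f,float(d['cy'])],[0,0,1]])
for a in(-72,-70,-67,-64,-61,-58):
    t=np.radians(a);p=[.5875+.07*np.cos(t),-.1005+.07*np.sin(t),.101]
    print(a,cv2.projectPoints(np.array([p]),d['rvec'],d['tvec'],C,None)[0].ravel().round(1))
print(np.loadtxt('/tmp/log.txt')[-12:].round(3))
E
```

```text
[238.5 119.9] [237 115   4  11  41]
[206.7 153.1] [204 147   6  13  55]
-72 [209.8 149.8]
-70 [209.3 150.2]
-67 [208.6 150.8]
-64 [207.9 151.4]
-61 [207.3 152. ]
-58 [206.7 152.6]
[[ 22.367   0.648  -0.067   0.475  -1.325  -6.314]
 [ 22.783   0.655  -0.096   0.035  -1.412  -6.216]
 [ 23.117   0.654  -0.11   -0.162  -2.252  -6.177]
 [ 23.45    0.649  -0.125  -0.39   -3.217  -5.839]
 [ 23.7     0.644  -0.135  -0.547  -1.821  -6.041]
 [ 23.95    0.638  -0.143  -0.692  -2.091  -5.288]
 [ 24.2     0.632  -0.149  -0.825  -1.631  -6.872]
 [ 24.45    0.626  -0.154  -0.938  -2.533  -8.563]
 [ 24.7     0.62   -0.157  -1.034  -0.438  -8.782]
 [ 24.95    0.615  -0.16   -1.126  -1.292 -10.416]
 [ 25.117   0.611  -0.162  -1.18   -1.1   -11.856]
 [ 25.533   0.614  -0.161  -1.146  -0.65   -0.725]]
```

```bash
python3 -c "
from h import *
print(ticket.finish_job())"
```

```text
the job is handed in; nothing more can be done
None
```

The crank is fully home on the shaft and the jaw is holding the green sample against the fence at roughly 40–54 N. That force was inferred from the handle, not measured directly. The job is handed in, at about 26.6 s of the 70 s allowed; no verdict was reported.

**What I did**
- I gripped the crank by its hub, set it on the shaft and turned it until the socket dropped over the square. I then pressed it down until it stopped.
- I let go, gripped the red handle and wound clockwise just under two turns. The last part went in small steps, by feel.
- I opened the gripper, raised it clear and moved it away; nothing was touching.

**Last checks**
- **Crank seating:** the hub top measured 104–106 mm above the table, against 104 mm expected when home.
- **Sample and jaw:** the pictures show the sample flat against the fence and the jaw flat against the sample.
- **Clamping force:** the drag at the handle rose from about 6 N to 11.9 N, which suggests about 54 N. Jaw travel after contact, about 3.3 mm, suggests about 41 N.
- **Forces on the robot:** the readings I took stayed well below the limits; I did not log every moment.

**One check disagreed:** after release the camera put the crank about 6–8° further back than the gripper's last holding position. The likely cause is play of the socket on the square shaft. If the shaft itself had turned back that far, the clamping force would still be about 35 N, inside the 20–70 N range. I did not grip the handle again to confirm this.

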